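# Slide the ink stick along the tray wall into its corner bay

### The arm

A 6-joint arm with a two-finger parallel gripper is mounted at the origin on the work surface. World frame = base frame: x ahead of the robot, y to its left, z up, the work surface at z = 0. Lengths are in mm, angles in rad, forces in N, time in s.
With the tool pointing down it reaches from about 350 to 875 mm from the base axis. Payload 4.2 kg.
Tool frame: the origin (TCP) lies at the very end of the fingers, on their centre line; the grasp point (between the pads) lies 19 mm behind it (arm.grasp_offset is the distance from the TCP to the grasp point, in mm); z points along the fingers, y is the direction in which the jaws open and shut (so a half turn about z gives the same grasp; the last joint's range is limited). The gripper opens to 85 mm and grips with 20 to 120 N. Pads are 22 mm wide; open, the fingers measure 114 mm over their backs; the gripper's body (76 mm by 85 mm) begins 54 mm behind the grasp point. The pads swing forward as they close: fully open they stand 13 mm farther back than shut.
Start: joints at [0.259, 0.385, 0.008, 0, -1.194, -0.259], TCP at [624.979, 0.025, 199.612] pointing down, gripper open.
Joint ranges: [-3.14, 3.14], [-1.21, 2.06], [-1.07, 1.41], [-3.16, 2.05], [-2.99, -0.16], [-3.1, 3.1]. Speed limits (rad/s): [2.79, 2.79, 3.14, 3.14, 3.14, 3.14].

### API

Orientations are given as a unit quaternion [x, y, z, w].
In Python, from bench import arm gives the robot as it stands.
- The arm moves only by the tool arm_command, never from a script. Its argument "commands" is one flat list of numbers, 4 for each row, row after row: the shift along the tool's x, y, z in m, then the turn about the tool's z in degrees. In form: [tx, ty, tz, roll, tx, ty, tz, roll, ...]. A call has exactly 5 rows; each row shifts and turns the pose as measured when the row begins, along the tool's axes as they then stand; what a row does not reach is not made up. A row lasts 1/10 s, in which the tool goes at most 50 mm and 8.59 degrees, less where a joint would pass 70% of its speed; a pose out of reach is approached as far as the arm can. A call with a gripper value outside its range is refused whole. "jaw" is the opening, from 0 (shut) to 1 (fully open), set as the call begins (left out, the last holds). The fingers move at their own pace and stop on an object; the grip force is fixed at half the most. Time passes only in rows, so rows that do not move let the fingers close, or fill a call up. It gives the time, the measured TCP pose, the force and the opening at its end, in the units of the state.
- arm.read_state(): the state, without advancing time (a new reading comes with each control period).
- arm.get_image(name): name is "scene" or "side" or "wrist"; returns the picture (480x640x3 uint8, red, green, blue); there is no depth.
- arm.camera_info(name): a dict with "camera_matrix" (3x3 intrinsics, pixels), "world_from_camera" (4x4, takes a point from camera to world coordinates). Camera axes: x right, y down, z forward; pixel columns grow to the right and rows downward; lengths in mm; the calibration is good to about 2 mm. A picture is of the moment at which its call begins: read the wrist's pose just before it. camera_info takes no time and is no camera call; for the wrist camera it gives the pose at the moment of the call.
- arm.job_done(): hands the job in, once; it reports no verdict.
Trained networks look in the newest picture that a camera, given by its name, has taken for a name from the list of things; names that differ only in an ending like _2 or _b are one class to them, and where a whole thing is asked for, a point or a joint stands for the part that bears it (a point fixed in the world has none). Each returns a list of dicts, best first, with "confidence" (0 to 1); they miss things now and then, are a little off and sometimes report something else, mostly with a low value. They report only what shows in the picture. A call takes as long as a camera call.
- arm.regions_of(camera, target): "mask" (480x640 bool, what is visible of it).
- arm.place_of(camera, target): "centre" ([x, y, z] in mm, in the coordinates of the camera as it stood for that picture, good to about 4 mm: a listed point, or the origin of a listed thing).
The state is a dict: "clock": time; "joints": joint angles; "joint_vel": joint speeds; "joint_efforts": joint torques, N m; "position": TCP position; "ee_rot": TCP orientation; "contact_force": force on the tool from outside, world axes, zero at the start; "wrist_torque": the same for the moment, N m; "gripper_width": finger opening in mm.
Only numpy, scipy, OpenCV 4.12 (cv2) and the standard library are available. Lean on these libraries where they do the work, as an engineer would, in place of code of your own. Each camera call takes 0.05 s, during which the arm holds its last target.

### The job

The ink stick lies loose in the wooden writing tray. With the fingertips push it flat against the tray's far long wall while it is still clear of its bay, then slide it along that wall into the bay in the far left corner until its end meets the tray's end wall. Do not pick the stick up or tip it, and leave everything else where it is.

Things in the scene. Friction and masses are not known exactly. Their poses are not given: they have to be found in the camera images.
- stick_center (a point): centre (half-way up) of the ink stick: a black bar 30 mm (its x) by 120 mm (its y) by 14 mm high, about 45 to 90 g, lying flat on the tray floor, its long axis within 0.3 rad of the tray's y at the start. Axes as the tray's when it lies squarely
- tray: plain light wooden tray, fixed to the desk; origin at the centre of its underside, x away from the robot to the far long wall, y to the left along the long walls. Inside 235 mm (x) by 360 mm (y); floor 6 mm thick, so its upper face is 6 mm above the desk; walls 9 mm thick, their tops 22 mm above the desk. The far long wall's inner face is at x = +117.5 mm, the left end wall's at y = +180 mm
- bay_home (a point): where the stick's centre lies when it is home in the far left corner of the tray: 15 mm from the far wall's inner face, 60 mm from the left end wall's inner face, 7 mm above the tray floor. Axes as the tray's. The bay is open towards the tray's right; when home, the last 35 mm of the stick stand out of it
- bay_mouth (a point): middle of the bay's entrance, axes as the tray's. The bay lies between the far wall and a fixed brown wooden divider (8 mm thick, 14 mm high, rounded nose) that runs 85 mm from the left end wall, parallel to the far wall; the gap between them is 37 mm
- inkstone: dark slate inkstone, 76 x 136 x 20 mm, lying in the near half of the tray, long along the tray's y. Bystander: leave it. Origin at the centre of its underside
- dropper: squat round white porcelain water dropper, 46 mm across, 27 mm high, in the tray's near right part. Bystander. Origin at the centre of its underside
- paste_jar: round blue ceramic seal-paste jar with lid, 62 mm across, 32 mm high, on the desk beside the tray's right end. Bystander. Origin at the centre of its underside
- seal: upright square seal stone, 20 x 20 x 57 mm, on the desk beside the tray's right end. Bystander. Origin at the centre of its underside
- weight: white marble paperweight block, 88 x 28 x 24 mm, on the desk beside the tray's left end. Bystander. Origin at the centre of its underside
- tape: black roll ring, 94 mm across, 19 mm high, lying on the newspaper at the left. Bystander. Origin at the centre of its underside
- brush: writing brush, about 265 mm long, lying on the desk beyond the tray. Bystander. Origin at the centre of its underside
- ink_bottle: standing black ink bottle, 54 mm across, 135 mm high, at the far right. Bystander. Origin at the centre of its underside

How it is judged:
By the outcome, as a careful person would: the job done as asked, in the order asked, and still so for the second after the job is handed in, with the robot touching nothing.
It also fails if it takes over 46 s, if anything falls off the work surface, if the arm or the gripper's body presses on something with over 40 N, if the wrist force passes 120 N, or if a joint passes its speed limit or range.

## Working session

There is one attempt and no reset: what is moved stays moved. The work goes in short steps, Python scripts to look and compute and a tool call to move; the robot and the scene stay as the last step left them, time stands still between calls to the robot, and variables do not carry over. Pictures are saved under pics/ and viewed, and the job is handed in when it is done.

Besides the shell and the picture viewer there is one more tool, called by a JSON object that holds its "fn" and its "kwargs". arm_command: Moves the arm, as the interface text tells. Its arguments: {"type":"object","properties":{"commands":{"type":"array"},"jaw":{"type":"number"}},"required":["commands"]}

```bash
ls; mkdir -p pics; python3 - <<'E'
from bench import arm
import cv2,numpy as np
print(arm.read_state())
for n in ["scene","side","wrist"]:
    im=arm.get_image(n); cv2.imwrite(f"pics/{n}0.png",im[:,:,::-1])
    ci=arm.camera_info(n); print(n,np.round(ci["camera_matrix"],1).tolist(),np.round(ci["world_from_camera"],3).tolist())
E
```

```text
pics
{'clock': 0.0, 'joints': array([ 2.58658978e-01,  3.85569037e-01,  6.62053587e-03, -5.13678198e-04,
       -1.19401262e+00, -2.58601802e-01]), 'joint_vel': array([-0.00057777,  0.00151326, -0.00055154,  0.00230713, -0.00025435,
        0.00027453]), 'joint_efforts': array([-9.55001960e-04, -3.92286408e+01,  1.88399577e+01,  4.18616563e+00,
       -4.72148502e-03,  8.27910434e-07]), 'position': array([6.24338065e+02, 5.51100701e-02, 1.98509890e+02]), 'ee_rot': array([-0.70705956,  0.70715313,  0.00075052, -0.00081565]), 'contact_force': array([-0.77375791, -0.62974725, -0.42285181]), 'wrist_torque': array([-0.00194522, -0.02149523, -0.01389278]), 'gripper_width': 85.24082403628236}
scene [[567.6, 0.0, 316.7], [0.0, 567.6, 238.7], [0.0, 0.0, 1.0]] [[-0.093, 0.826, -0.557, 1345.032], [0.996, 0.079, -0.049, 137.592], [0.003, -0.559, -0.829, 1186.69], [0.0, 0.0, 0.0, 1.0]]
side [[616.7, 0.0, 316.3], [0.0, 616.7, 240.0], [0.0, 0.0, 1.0]] [[0.762, -0.484, 0.431, -15.242], [-0.648, -0.589, 0.483, -597.439], [0.02, -0.647, -0.762, 1093.373], [0.0, 0.0, 0.0, 1.0]]
wrist [[431.1, 0.0, 323.3], [0.0, 431.1, 238.3], [0.0, 0.0, 1.0]] [[-1.0, 0.001, -0.003, 624.695], [0.0, 0.965, 0.261, -64.981], [0.003, 0.261, -0.965, 373.493], [0.0, 0.0, 0.0, 1.0]]
```

View pics/scene0.png

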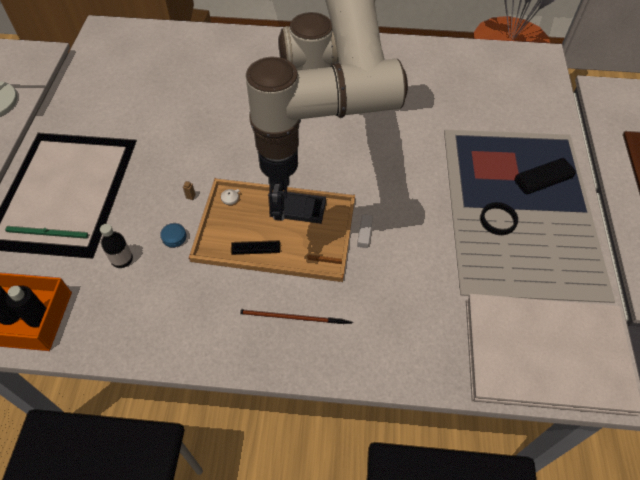

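View pics/side0.png

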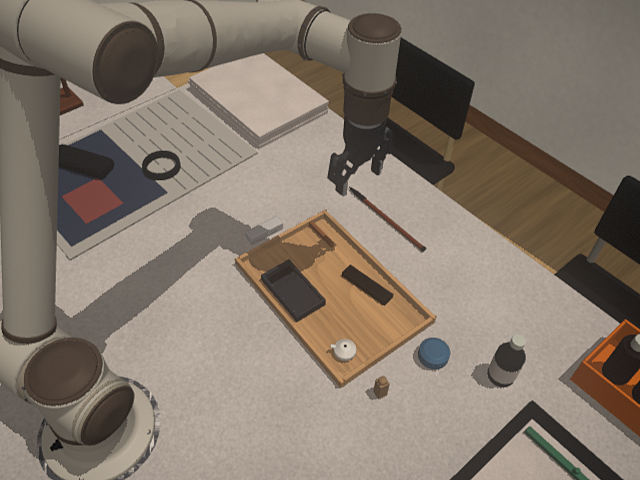

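View pics/wrist0.png

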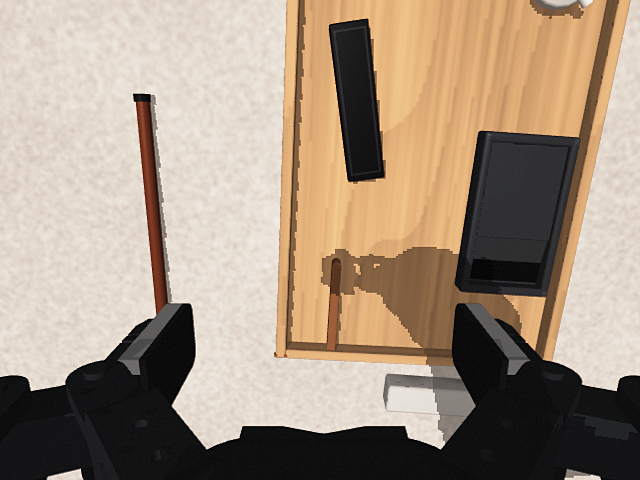

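```bash
cat > h.py <<'E'
from bench import arm
import cv2,numpy as np
def proj(ci,uv,z):
    K=ci["camera_matrix"];T=np.array(ci["world_from_camera"])
    uv=np.atleast_2d(np.array(uv,float)); d=np.c_[uv,np.ones(len(uv))]@np.linalg.inv(K).T@T[:3,:3].T
    s=(z-T[2,3])/d[:,2]; return T[:3,3]+d*s[:,None]
def topix(ci,P):
    K=ci["camera_matrix"];T=np.linalg.inv(np.array(ci["world_from_camera"]))
    p=np.atleast_2d(P)@T[:3,:3].T+T[:3,3]; p=p@np.array(K).T; return p[:,:2]/p[:,2:]
def ortho(im,ci,z,x0,x1,y0,y1,s=2):
    # image: col = (y1-y)*s (left=+y), row=(x1-x)*s (up=+x)
    W=int((y1-y0)*s);H=int((x1-x0)*s)
    c,r=np.meshgrid(np.arange(W),np.arange(H))
    P=np.c_[(x1-r/s).ravel(),(y1-c/s).ravel(),np.full(W*H,z)]
    uv=topix(ci,P).astype(np.float32).reshape(H,W,2)
    return cv2.remap(im,uv[...,0],uv[...,1],cv2.INTER_LINEAR)
E
python3 - <<'E'
from h import *
im=arm.get_image("wrist");ci=arm.camera_info("wrist")
for t in ["stick_center","tray","bay_home","bay_mouth"]:
    for d in arm.place_of("wrist",t)[:2]:
        T=ci["world_from_camera"];print(t,round(d["confidence"],2),np.round(T[:3,:3]@d["centre"]+T[:3,3],1))
r=arm.regions_of("wrist","stick_center")
if r:
    m=r[0]["mask"].astype(np.uint8);print(r[0]["confidence"],m.sum())
    cnt=max(cv2.findContours(m,0,1)[0],key=cv2.contourArea)[:,0]
    P=proj(ci,cnt,20)
    print(cv2.minAreaRect(P[:,:2].astype(np.float32)))
    print(np.round(cv2.boxPoints(cv2.minAreaRect(P[:,:2].astype(np.float32))),1))
o=ortho(im,ci,22,460,760,-260,140,2);cv2.imwrite("pics/o1.png",o[:,:,::-1])
E
```

```text
stick_center 0.72 [592.6 -80.4  13.7]
stick_center 0.68 [522.  187.7   1.7]
tray 0.63 [531.9 -36.1   0.8]
bay_home 0.72 [640.2  75.4  14. ]
bay_mouth 0.95 [630.7  50.1  15.6]
0.92 6148
((597.058349609375, -78.63261413574219), (30.38363265991211, 119.76921081542969), 7.967389106750488)
[[ 573.7  -21.4]
 [ 590.3 -140. ]
 [ 620.4 -135.8]
 [ 603.8  -17.2]]
```

View pics/o1.png

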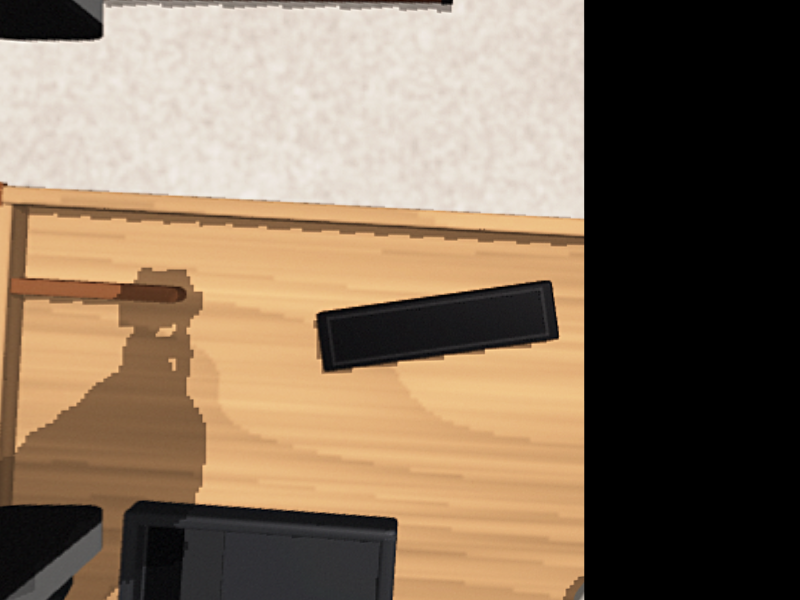

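```bash
cat >> h.py <<'E'
C=np.array([657.5,134.0]);YAW=-0.054
def frame(C=None,yaw=None):
    C=globals()['C'] if C is None else C; yaw=YAW if yaw is None else yaw
    ex=np.array([np.cos(yaw),np.sin(yaw)]);ey=np.array([-ex[1],ex[0]])
    return C-117.5*ex-180*ey,ex,ey
def t2w(p,**k):
    O,ex,ey=frame(**k);return O+p[0]*ex+p[1]*ey
def w2t(p,**k):
    O,ex,ey=frame(**k);d=np.array(p[:2])-O;return np.array([d@ex,d@ey])
def overlay(im,ci,segs,s=1):
    o=im[:,:,::-1].copy()
    for a,b,z,col in segs:
        pa,pb=topix(ci,np.array([[*t2w(a),z],[*t2w(b),z]]))
        cv2.line(o,tuple(int(round(v*8)) for v in pa),tuple(int(round(v*8)) for v in pb),col,1,cv2.LINE_AA,3)
    return o
SEG=[((117.5,-180),(117.5,180),22,(0,0,255)),((117.5,180),(-117.5,180),22,(0,0,255)),((117.5,180),(117.5,-180),6,(255,0,0)),
((-117.5,180),(-117.5,-180),22,(0,0,255)),((-117.5,-180),(117.5,-180),22,(0,0,255)),
((80.5,180),(80.5,95),20,(0,255,0)),((72.5,180),(72.5,95),20,(0,255,0))]
E
python3 - <<'E'
from h import *
for n in ["wrist","scene","side"]:
    im=arm.get_image(n);ci=arm.camera_info(n)
    o=overlay(im,ci,SEG)
    if n=="wrist": c=o[0:370,270:640]
    if n=="scene": c=o[160:290,170:380]
    if n=="side": c=o[190:400,220:450]
    s=600/c.shape[0] if n!="scene" else 780/c.shape[1]
    cv2.imwrite(f"pics/ov_{n}.png",cv2.resize(c,None,fx=s,fy=s,interpolation=cv2.INTER_CUBIC))
E
```

```text
(no output)
```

View pics/ov_wrist.png

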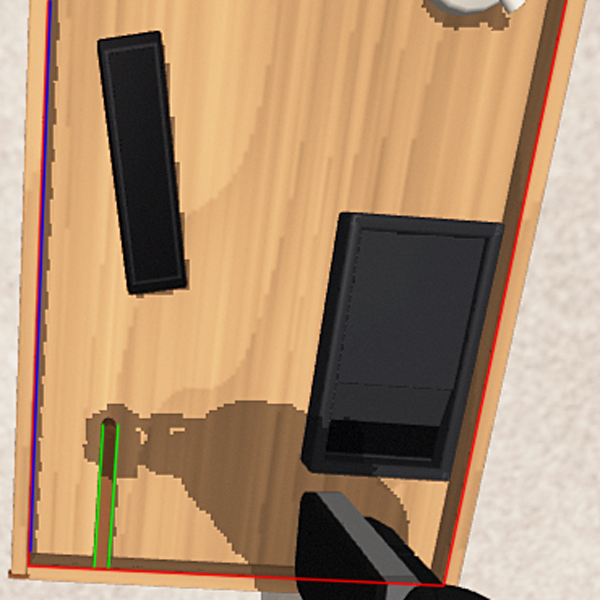

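View pics/ov_scene.png

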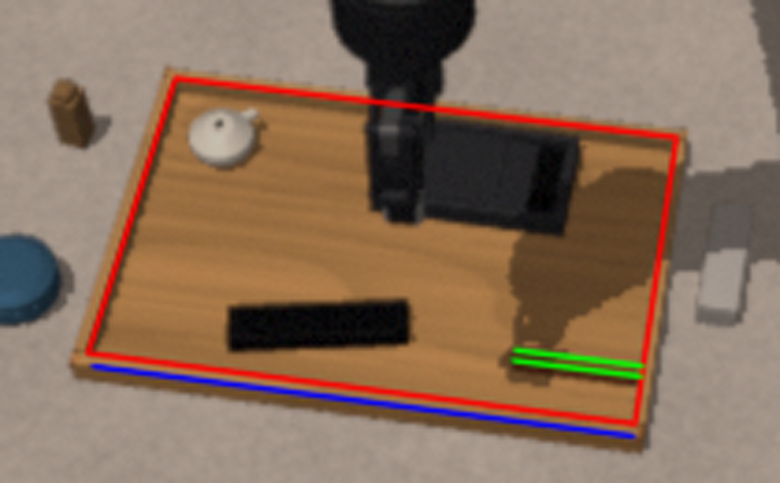

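View pics/ov_side.png

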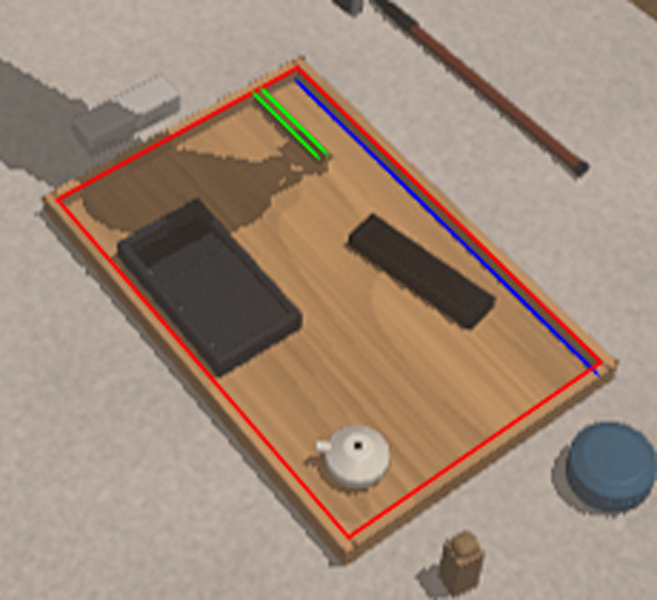

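{"fn": "arm_command", "kwargs": {"commands": [0.015,0.014,0,8.5,0.015,0.014,0,8.5,0.015,0.014,0,8.5,0,0,0,8.5,0,0,0,8.5], "jaw": 0}}

```text
clock: 1.1
position: [575.3, -38.9, 199.4]
ee_rot: [-0.397, 0.918, 0.0, 0.0]
contact_force: [-0.8, 1.1, 0.5]
gripper_width: 12.2
```

{"fn": "arm_command", "kwargs": {"commands": [0,0,0.01,8.5,0,0,0.01,8.5,0,0,0.01,8.5,0,0,0.01,8.5,0,0,0.01,8.5]}}

```text
clock: 1.6
position: [576.6, -39.1, 150.9]
ee_rot: [-0.033, 0.999, 0.0, 0.003]
contact_force: [0.7, 0.1, -0.3]
gripper_width: -0.4
```

{"fn": "arm_command", "kwargs": {"commands": [0,0,0.01,8,0,0,0.01,0,0,0,0.01,0,0,0,0.01,0,0,0,0,0]}}

```text
clock: 2.1
position: [576.2, -39.2, 107.4]
ee_rot: [0.037, 0.999, 0.001, 0.002]
contact_force: [0.2, -0.8, -0.3]
gripper_width: 0.2
```

```bash
cat >> h.py <<'E'
from scipy.spatial.transform import Rotation as R
def st(tgt=None):
    s=arm.read_state();p=s["position"];Rm=R.from_quat(s["ee_rot"]).as_matrix()
    print("t %.2f"%s["clock"],"tcp",np.round(p,1),"tray",np.round(w2t(p),1),"F",np.round(s["contact_force"],1),"w",round(s["gripper_width"],1))
    O,ex,ey=frame();print("tool y vs ey deg",round(np.degrees(np.arctan2(Rm[0,1]*ey[1]-Rm[1,1]*ey[0],Rm[:2,1]@ey)),2),"z",np.round(Rm[:,2],3))
    if tgt is not None:
        d=np.array([*t2w(tgt[:2]),tgt[2]])-p; print("tool delta m",np.round(Rm.T@d/1000,4))
E
python3 - <<'E'
from h import *
st((25,-35.5,60))
im=arm.get_image("wrist");cv2.imwrite("pics/w1.png",im[:,:,::-1])
E
```

```text
t 2.10 tcp [576.2 -39.2 107.4] tray [45.6  2.7] F [ 0.2 -0.8 -0.3] w 0.2
tool y vs ey deg 1.1 z [ 0.005  0.001 -1.   ]
tool delta m [ 0.0201 -0.0386  0.0472]
```

View pics/w1.png

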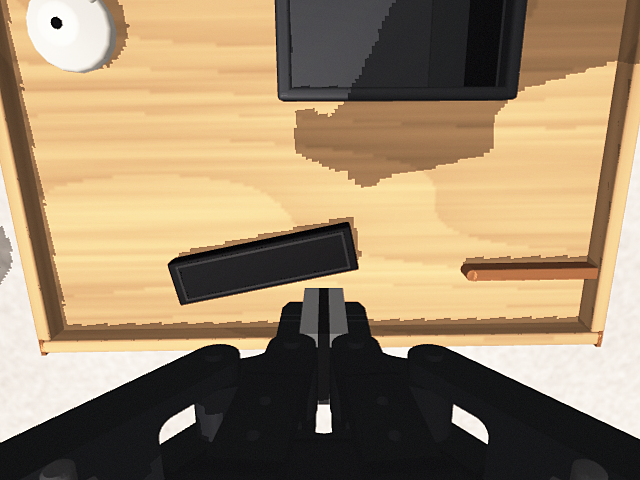

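{"fn": "arm_command", "kwargs": {"commands": [0.01,-0.019,0.01,-1.0,0.01,-0.019,0.015,0,0,0,0.02,0,0,0,0.02,0,0,0,0.01,0]}}

```text
clock: 2.65
position: [559.5, -76.7, 35.8]
ee_rot: [0.024, 1.0, 0.001, 0.009]
contact_force: [-0.2, 0.5, 0.4]
gripper_width: 0.1
```

```bash
python3 - <<'E'
from h import *
st((38,-35.5,10.5))
im=arm.get_image("wrist");cv2.imwrite("pics/w2.png",im[:,:,::-1])
im=arm.get_image("side");cv2.imwrite("pics/s2.png",cv2.resize(im[190:400,220:450,::-1],None,fx=2.6,fy=2.6))
E
```

```text
t 2.65 tcp [559.5 -76.7  35.8] tray [ 31.1 -35.7] F [-0.2  0.5  0.4] w 0.1
tool y vs ey deg -0.3 z [ 0.019  0.001 -1.   ]
tool delta m [-0.0065  0.0001  0.0255]
```

View pics/w2.png

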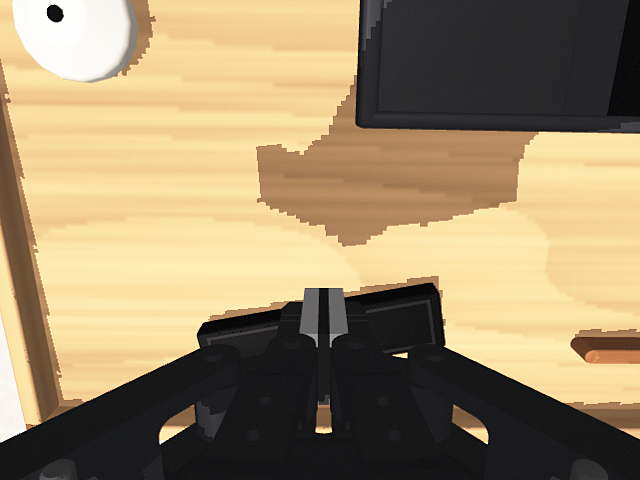

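View pics/s2.png

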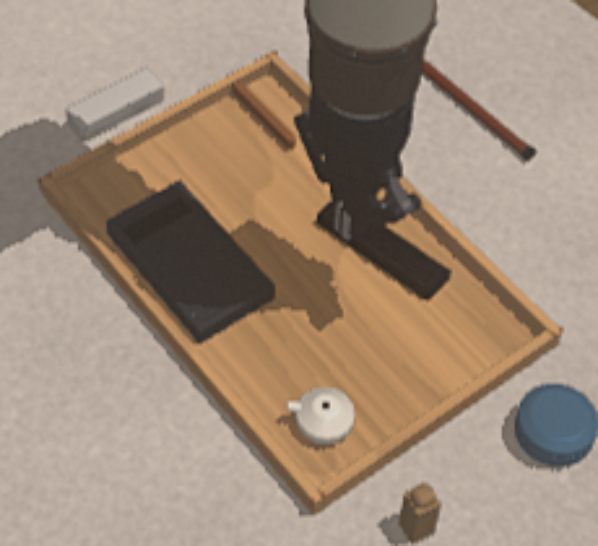

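{"fn": "arm_command", "kwargs": {"commands": [0.006,0,0,0.3,0,0,0.006,0,0,0,0.007,0,0,0,0.006,0,0,0,0.004,0]}}

```text
clock: 3.25
position: [556.9, -75.5, 15.1]
ee_rot: [0.026, 1.0, 0.001, 0.013]
contact_force: [-0.5, 0.2, 0.5]
gripper_width: 0.2
```

```bash
python3 - <<'E'
from h import *
st((38,-35.5,10.5))
E
```

```text
t 3.25 tcp [556.9 -75.5  15.1] tray [ 28.3 -34.6] F [-0.5  0.2  0.5] w 0.2
tool y vs ey deg -0.11 z [ 0.026  0.001 -1.   ]
tool delta m [-0.0096 -0.0009  0.0048]
```

{"fn": "arm_command", "kwargs": {"commands": [-0.004,0,0.002,0,-0.006,0,0.002,0,-0.006,0,0.001,0,-0.006,0,0,0,-0.006,0,0,0]}}

```text
clock: 3.75
position: [587.1, -77.0, 9.7]
ee_rot: [0.026, 1.0, 0.001, 0.013]
contact_force: [-0.3, -0.0, 0.5]
gripper_width: 0.2
```

```bash
python3 - <<'E'
from h import *
st((76.5,-35.5,10.5))
im=arm.get_image("side");cv2.imwrite("pics/s3.png",cv2.resize(im[190:400,220:450,::-1],None,fx=2.6,fy=2.6))
E
```

```text
t 3.75 tcp [587.1 -77.    9.7] tray [ 58.6 -34.5] F [-0.3 -0.   0.5] w 0.2
tool y vs ey deg -0.14 z [ 0.025  0.001 -1.   ]
tool delta m [-0.0179 -0.001  -0.0004]
```

View pics/s3.png

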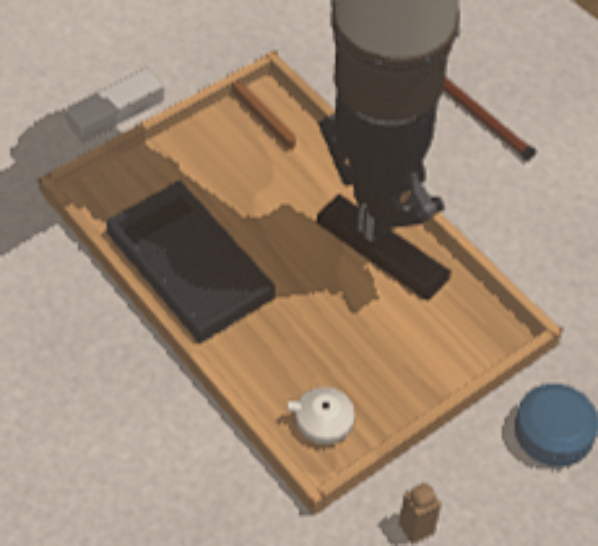

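```bash
python3 - <<'E'
from h import *
p=arm.read_state()["position"]
for n in ["side","scene"]:
    im=arm.get_image(n);ci=arm.camera_info(n)
    r=arm.regions_of(n,"stick_center")
    o=im[:,:,::-1].copy()
    u=topix(ci,p)[0]; print(n,u)
    P=topix(ci,np.array([[572+1.65,-21.4,20],[590.3,-140.,20],[620.4,-135.8,20],[603.8,-17.2,20]]))
    cv2.polylines(o,[np.int32(P*8)],True,(0,255,0),1,cv2.LINE_AA,3)
    cv2.circle(o,(int(u[0]*8),int(u[1]*8)),12,(0,0,255),-1,cv2.LINE_AA,3)
    if r:print(r[0]["confidence"],r[0]["mask"].sum())
    x,y=(320,230) if n=="side" else (210,200)
    cv2.imwrite(f"pics/z_{n}.png",cv2.resize(o[y:y+90,x:x+120],None,fx=6,fy=6,interpolation=cv2.INTER_CUBIC))
E
```

```text
side [362.96719199 287.19254349]
0.77 759
scene [257.29033401 245.16715074]
0.73 168
```

View pics/z_side.png

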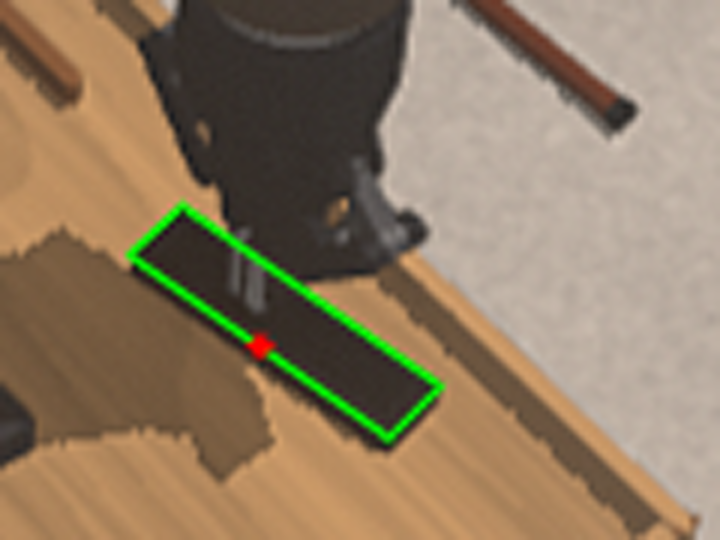

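View pics/z_scene.png

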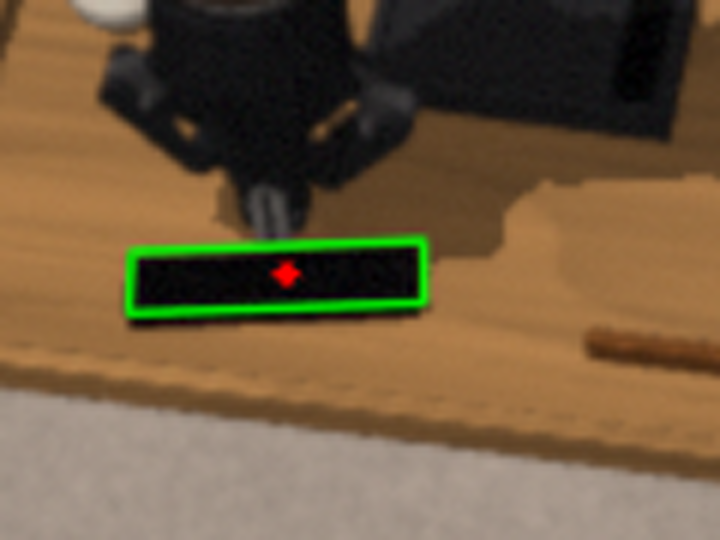

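```bash
python3 - <<'E'
from h import *
A=[]
ps=[]
for n,uv in [("side",(361.7,281.7)),("scene",(254.5,240))]:
    ci=arm.camera_info(n);T=np.linalg.inv(ci["world_from_camera"]);A.append(np.array(ci["camera_matrix"])@T[:3]);ps.append(np.array(uv,float).reshape(2,1))
X=cv2.triangulatePoints(A[0],A[1],ps[0],ps[1]);X=X[:3,0]/X[3,0];print(X,w2t(X))
E
```

```text
[585.63223542 -78.60467221  31.61898495] [ 57.21206668 -36.17374338]
```

```bash
python3 - <<'E'
from h import *
im=arm.get_image("wrist");ci=arm.camera_info("wrist");o=im[:,:,::-1].copy()
p=arm.read_state()["position"];print(topix(ci,p))
P=topix(ci,np.array([[573.7,-21.4,20],[590.3,-140.,20],[620.4,-135.8,20],[603.8,-17.2,20]]))
cv2.polylines(o,[np.int32(P*8)],True,(0,255,0),1,cv2.LINE_AA,3)
cv2.imwrite("pics/w3.png",o)
s0=cv2.imread("pics/side0.png");ci=arm.camera_info("side");print(topix(ci,[624.3,0,198.5]),topix(ci,[624.3+43,0,198.5]),topix(ci,[624.3-43,0,198.5]),topix(ci,[624.3+43,0,211.5]),topix(ci,[624.3-43,0,211.5]))
cv2.imwrite("pics/s0z.png",cv2.resize(s0[100:220,300:420],None,fx=5,fy=5))
im=arm.get_image("side");cv2.imwrite("pics/s4z.png",cv2.resize(im[230:320,320:440,::-1],None,fx=6,fy=6,interpolation=cv2.INTER_NEAREST))
E
```

```text
[[321.30802846 280.81630792]]
[[357.05605944 199.18481205]] [[372.42858961 189.63444016]] [[341.21962389 209.02339082]] [[372.99898483 185.10291443]] [[341.55344998 204.51175443]]
```

View pics/w3.png

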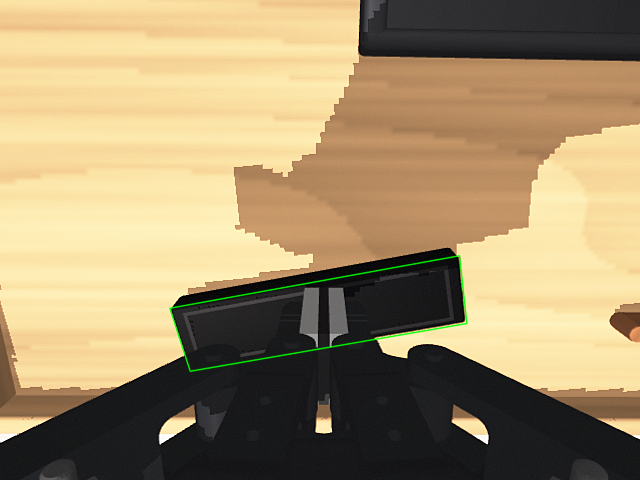

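View pics/s0z.png

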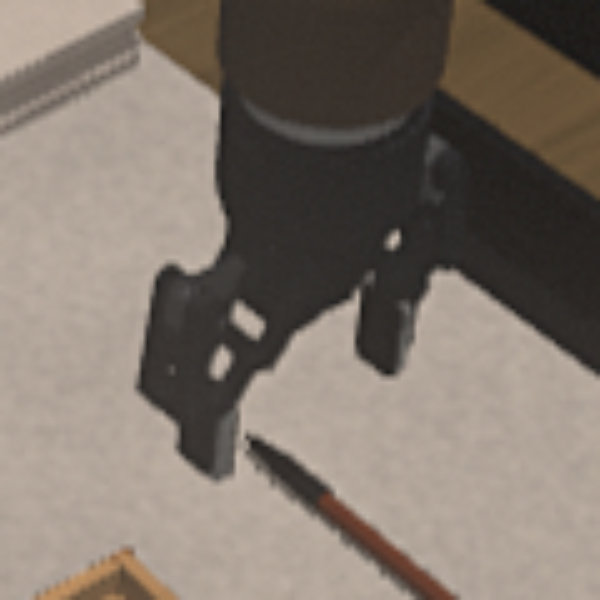

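View pics/s4z.png

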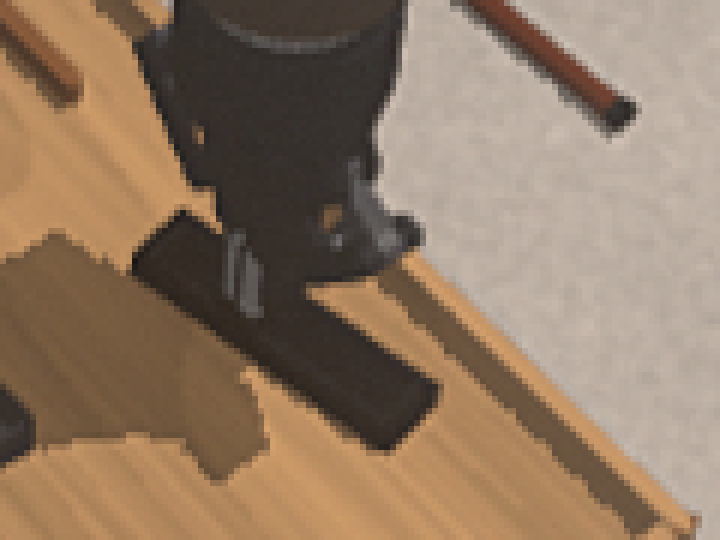

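```bash
python3 - <<'E'
from h import *
print(arm.grasp_offset)
s=arm.read_state();ci=arm.camera_info("wrist");Rm=R.from_quat(s["ee_rot"]).as_matrix()
for dx in (0,8,11):
  for dz in (0,-10,-15,-20,-25,-30):
    print(dx,dz,np.round(topix(ci,s["position"]+Rm@np.array([dx,0,dz]))[0],1),end=" ")
  print()
# start: top of open fingers: triangulate between side and scene
E
python3 - <<'E'
import cv2
s=cv2.imread("pics/scene0.png");cv2.imwrite("pics/c0z.png",cv2.resize(s[160:240,230:340],None,fx=7,fy=7))
E
```

```text
18.700000000000003
0 0 [321.4 280.9] 0 -10 [321.3 289.6] 0 -15 [321.2 294.3] 0 -20 [321.1 299.3] 0 -25 [321.1 304.6] 0 -30 [321.  310.2] 
8 0 [321.3 263.3] 8 -10 [321.2 271.1] 8 -15 [321.2 275.3] 8 -20 [321.1 279.8] 8 -25 [321.1 284.6] 8 -30 [321.  289.6] 
11 0 [321.3 256.6] 11 -10 [321.2 264. ] 11 -15 [321.2 268.1] 11 -20 [321.1 272.4] 11 -25 [321. 277.] 11 -30 [321.  281.8]
```

View pics/c0z.png

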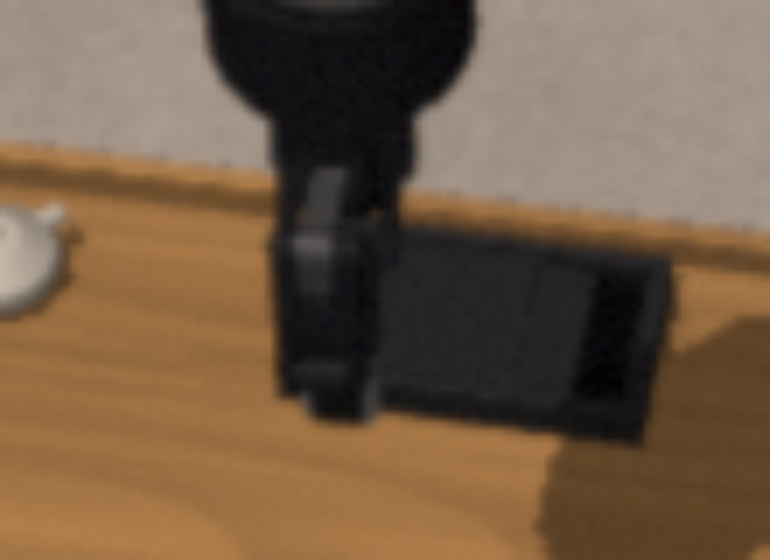

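{"fn": "arm_command", "kwargs": {"commands": [0.008,0,0,0,0.009,0,0,0,0.009,0,0,0,0.007,0,0,0,0,0,0,0]}}

```text
clock: 4.6
position: [548.2, -75.2, 8.9]
ee_rot: [0.026, 1.0, 0.001, 0.011]
contact_force: [-0.1, -0.3, -0.7]
gripper_width: -0.2
```

{"fn": "arm_command", "kwargs": {"commands": [0,0,0.004,0,0,0,0.003,0,0,0,0.003,0,0,0,0.003,0,0,0,0.0,0]}}

```text
clock: 5.1
position: [549.3, -75.1, -5.1]
ee_rot: [0.026, 1.0, 0.001, 0.012]
contact_force: [-0.5, -0.3, -0.0]
gripper_width: -0.2
```

```bash
python3 - <<'E'
from h import *
st((26,-35.5,-10))
im=arm.get_image("side");cv2.imwrite("pics/s5.png",cv2.resize(im[230:320,300:420,::-1],None,fx=6,fy=6,interpolation=cv2.INTER_CUBIC))
E
```

```text
t 5.10 tcp [549.3 -75.1  -5.1] tray [ 20.8 -34.6] F [-0.5 -0.3 -0. ] w -0.2
tool y vs ey deg -0.15 z [ 0.024  0.001 -1.   ]
tool delta m [-0.0051 -0.0009  0.005 ]
```

View pics/s5.png

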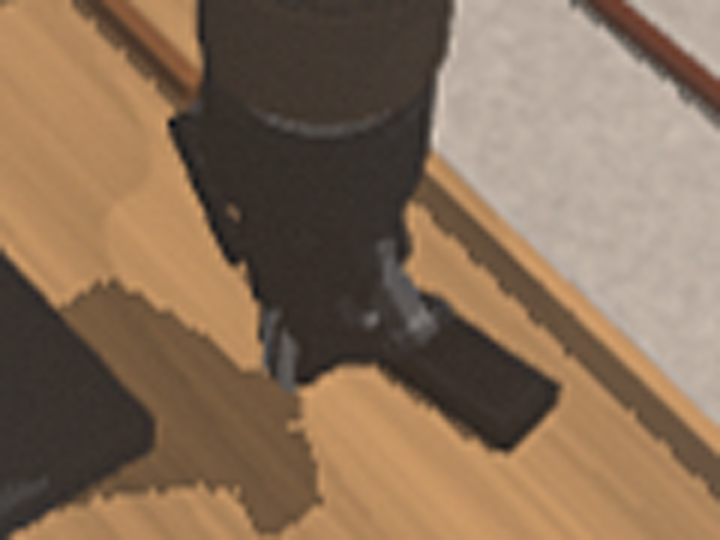

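{"fn": "arm_command", "kwargs": {"commands": [0,0,0.002,0,0,0,0.002,0,0,0,0.001,0,0,0,0.0,0,0,0,0.0,0]}}

```text
clock: 5.65
position: [550.0, -75.1, -10.4]
ee_rot: [0.026, 1.0, 0.001, 0.012]
contact_force: [-0.2, 0.7, -0.3]
gripper_width: 0.1
```

{"fn": "arm_command", "kwargs": {"commands": [0,0,0.001,0,0,0,0.001,0,0,0,0.001,0,0,0,0.0,0,0,0,0.0,0]}}

```text
clock: 6.15
position: [550.2, -75.1, -13.4]
ee_rot: [0.026, 1.0, 0.001, 0.013]
contact_force: [0.3, 0.8, 0.9]
gripper_width: 0.3
```

```bash
python3 - <<'E'
from h import *
st((26,-35.5,-10))
o=[]
for n,(x,y) in [("side",(300,230)),("scene",(210,180))]:
    im=arm.get_image(n);o.append(cv2.resize(im[y:y+90,x:x+120,::-1],None,fx=3.3,fy=3.3,interpolation=cv2.INTER_CUBIC))
cv2.imwrite("pics/s6.png",np.hstack(o))
E
```

```text
t 6.15 tcp [550.2 -75.1 -13.4] tray [ 21.7 -34.6] F [0.3 0.8 0.9] w 0.3
tool y vs ey deg -0.15 z [ 0.025  0.001 -1.   ]
tool delta m [-0.0044 -0.0009 -0.0033]
```

View pics/s6.png

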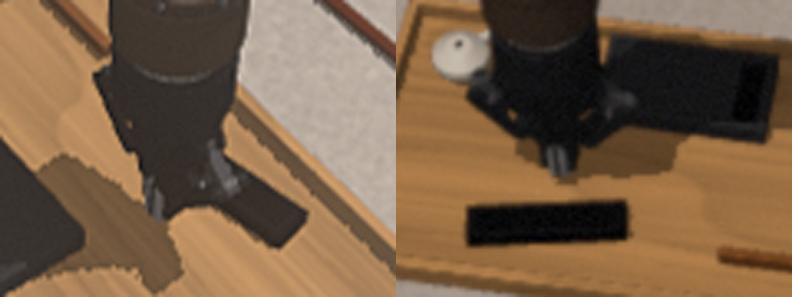

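```bash
cat >> h.py <<'E'
def tri(a,b):
    A=[];ps=[]
    for n,uv in [("side",a),("scene",b)]:
        ci=arm.camera_info(n);T=np.linalg.inv(ci["world_from_camera"]);A.append(np.array(ci["camera_matrix"])@T[:3]);ps.append(np.array(uv,float).reshape(2,1))
    X=cv2.triangulatePoints(A[0],A[1],ps[0],ps[1]);return X[:3,0]/X[3,0]
E
python3 - <<'E'
from h import *
X=tri((347.6,296),(259.7,233.9));print(X,w2t(X))
E
```

```text
[550.01889823 -74.00436428   6.36413101] [ 21.4023452  -33.50232677]
```

{"fn": "arm_command", "kwargs": {"commands": [0,0,-0.003,0,-0.006,0,0,0,-0.006,0,0,0,-0.006,0,0,0,-0.004,0,0,0]}}

```text
clock: 6.75
position: [574.1, -76.3, -9.1]
ee_rot: [0.026, 1.0, 0.001, 0.013]
contact_force: [0.4, -0.5, 0.2]
gripper_width: 0.1
```

```bash
python3 - <<'E'
from h import *
st((76.5,-35.5,-10))
o=[]
for n,(x,y) in [("side",(300,230)),("scene",(210,180))]:
    im=arm.get_image(n);o.append(cv2.resize(im[y:y+90,x:x+120,::-1],None,fx=3.3,fy=3.3,interpolation=cv2.INTER_CUBIC))
cv2.imwrite("pics/s7.png",np.hstack(o))
E
```

```text
t 6.75 tcp [574.1 -76.3  -9.1] tray [ 45.6 -34.5] F [ 0.4 -0.5  0.2] w 0.1
tool y vs ey deg -0.17 z [ 0.026  0.001 -1.   ]
tool delta m [-0.0309 -0.0011  0.0017]
```

View pics/s7.png

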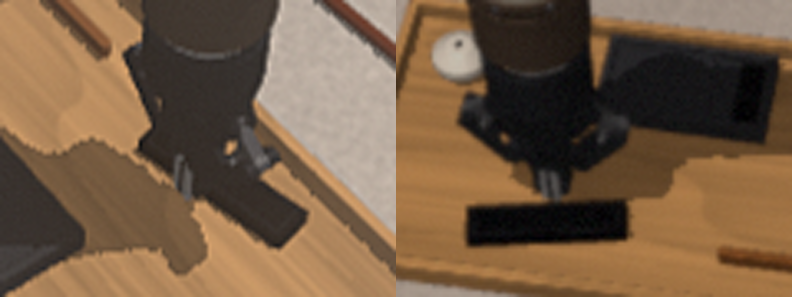

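{"fn": "arm_command", "kwargs": {"commands": [-0.005,0,0.001,0,-0.005,0,0,0,-0.005,0,0,0,-0.004,0,0,0,-0.003,0,0,0]}}

```text
clock: 7.35
position: [597.1, -77.5, -10.2]
ee_rot: [0.026, 1.0, 0.001, 0.012]
contact_force: [0.3, 0.6, 0.4]
gripper_width: -0.1
```

```bash
python3 - <<'E'
from h import *
st((76.5,-35.5,-10))
o=[]
for n,(x,y) in [("side",(310,220)),("scene",(210,190))]:
    im=arm.get_image(n);o.append(cv2.resize(im[y:y+90,x:x+120,::-1],None,fx=3.3,fy=3.3,interpolation=cv2.INTER_CUBIC))
cv2.imwrite("pics/s8.png",np.hstack(o))
E
```

```text
t 7.35 tcp [597.1 -77.5 -10.2] tray [ 68.6 -34.5] F [0.3 0.6 0.4] w -0.1
tool y vs ey deg -0.16 z [ 0.025  0.001 -1.   ]
tool delta m [-0.0079 -0.001   0.    ]
```

View pics/s8.png

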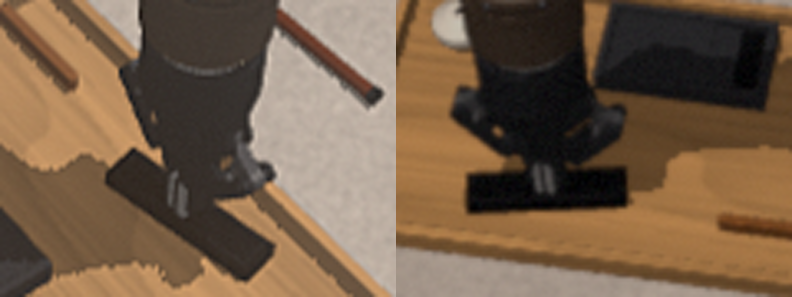

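```bash
python3 - <<'E'
from h import *
X=tri((364.5,285.2),(255.2,248.5));print(X,w2t(X))
for n in ("side","scene"): print(n,topix(arm.camera_info(n),np.array([[597,-77.5,z] for z in (-10,10,20,30)])).round(1).tolist())
for n in ("side","scene"):
    im=arm.get_image(n)
    x,y=(340,240) if n=="side" else (225,215)
    cv2.imwrite(f"pics/q_{n}.png",cv2.resize(im[y:y+60,x:x+80,::-1],None,fx=9,fy=9,interpolation=cv2.INTER_NEAREST))
E
```

```text
[596.27109555 -77.82296718   9.23414092] [ 67.79322756 -34.81895852]
side [[365.2, 290.6], [366.0, 285.2], [366.4, 282.5], [366.7, 279.7]]
scene [[257.3, 252.4], [256.6, 248.0], [256.2, 245.8], [255.9, 243.5]]
```

View pics/q_side.png

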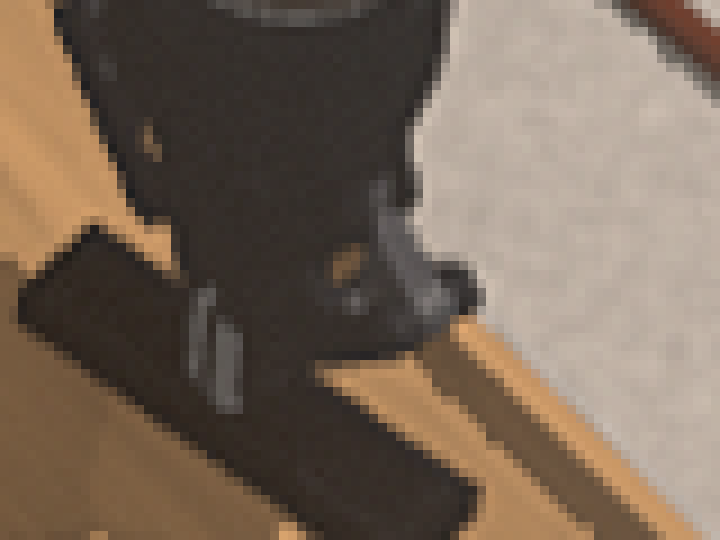

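View pics/q_scene.png

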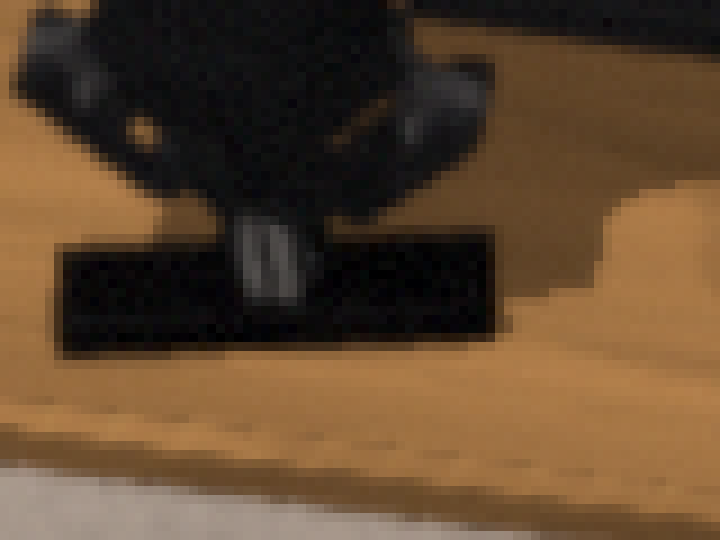

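```bash
python3 - <<'E'
from h import *
s=arm.read_state();Rm=R.from_quat(s["ee_rot"]).as_matrix();p=s["position"]
for dz in (0,-10,-20,-30,-35,-40,-45):
    P=[p+Rm@np.array([sx*11,sy*5,dz]) for sx,sy in ((1,-1),(1,1),(-1,-1),(-1,1))]
    z=(p+Rm@np.array([0,0,dz]))[2]
    print(dz,round(z,1),"side near edge",topix(arm.camera_info("side"),P[:2]).round(1).tolist(),"scene far edge",topix(arm.camera_info("scene"),P[2:]).round(1).tolist(),"wrist near",topix(arm.camera_info("wrist"),P[:2]).round(1).tolist())
E
```

```text
0 -10.2 side near edge [[362.7, 294.8], [359.8, 291.8]] scene far edge [[254.4, 255.6], [258.4, 256.1]] wrist near [[309.5, 256.5], [333.1, 256.5]]
-10 -0.2 side near edge [[363.0, 292.2], [360.0, 289.2]] scene far edge [[254.1, 253.4], [258.0, 253.9]] wrist near [[308.8, 264.0], [333.7, 264.0]]
-20 9.8 side near edge [[363.3, 289.6], [360.3, 286.6]] scene far edge [[253.7, 251.1], [257.7, 251.6]] wrist near [[307.9, 272.3], [334.3, 272.3]]
-30 19.8 side near edge [[363.6, 286.9], [360.6, 283.9]] scene far edge [[253.4, 248.8], [257.4, 249.3]] wrist near [[307.0, 281.7], [335.0, 281.7]]
-35 24.8 side near edge [[363.7, 285.6], [360.7, 282.6]] scene far edge [[253.2, 247.7], [257.2, 248.1]] wrist near [[306.5, 286.9], [335.3, 286.9]]
-40 29.8 side near edge [[363.8, 284.2], [360.8, 281.2]] scene far edge [[253.0, 246.5], [257.1, 247.0]] wrist near [[305.9, 292.4], [335.8, 292.4]]
-45 34.8 side near edge [[364.0, 282.9], [361.0, 279.8]] scene far edge [[252.8, 245.3], [256.9, 245.8]] wrist near [[305.3, 298.3], [336.2, 298.2]]
```

{"fn": "arm_command", "kwargs": {"commands": [0,0,-0.004,0,0.012,0,0,0,0.015,0,0,0,0.015,0,0,0,0.004,0,0,0]}}

```text
clock: 8.05
position: [549.3, -75.2, -6.1]
ee_rot: [0.026, 1.0, 0.001, 0.013]
contact_force: [-0.0, -0.2, -0.5]
gripper_width: 0.4
```

{"fn": "arm_command", "kwargs": {"commands": [0,0,0.003,0,0,0,0.005,0,0,0,0.004,0,0,0,0.003,0,0,0,0.0,0]}}

```text
clock: 8.55
position: [552.0, -75.0, -21.7]
ee_rot: [0.025, 1.0, 0.001, 0.014]
contact_force: [0.2, -0.6, -0.4]
gripper_width: -0.2
```

{"fn": "arm_command", "kwargs": {"commands": [0,0,0.002,0,0,0,0.001,0,0,0,0.001,0,0,0,0,0,0,0,0.0,0]}}

```text
clock: 9.05
position: [553.0, -75.0, -25.0]
ee_rot: [0.025, 1.0, 0.001, 0.014]
contact_force: [-0.2, -0.2, 0.4]
gripper_width: -0.1
```

```bash
python3 - <<'E'
from h import *
st((20,-35.5,-25))
E
```

```text
t 9.05 tcp [553. -75. -25.] tray [ 24.4 -34.3] F [-0.2 -0.2  0.4] w -0.1
tool y vs ey deg -0.24 z [ 0.029  0.001 -1.   ]
tool delta m [ 0.0044 -0.0011 -0.0002]
```

{"fn": "arm_command", "kwargs": {"commands": [-0.005,0,0.0,0,-0.005,0,0.0005,0,-0.005,0,0.0,0,-0.005,0,0,0,-0.005,0,0,0]}}

```text
clock: 9.55
position: [579.2, -76.5, -25.3]
ee_rot: [0.025, 1.0, 0.001, 0.014]
contact_force: [0.4, -0.3, -0.2]
gripper_width: -0.5
```

```bash
python3 - <<'E'
from h import *
st((76.5,-35.5,-26))
o=[]
for n,(x,y) in [("side",(310,220)),("scene",(210,190))]:
    im=arm.get_image(n);o.append(cv2.resize(im[y:y+90,x:x+120,::-1],None,fx=3.3,fy=3.3,interpolation=cv2.INTER_CUBIC))
cv2.imwrite("pics/s9.png",np.hstack(o))
E
```

```text
t 9.55 tcp [579.2 -76.5 -25.3] tray [ 50.6 -34.4] F [ 0.4 -0.3 -0.2] w -0.5
tool y vs ey deg -0.23 z [ 0.027  0.    -1.   ]
tool delta m [-0.0258 -0.0012  0.0014]
```

View pics/s9.png

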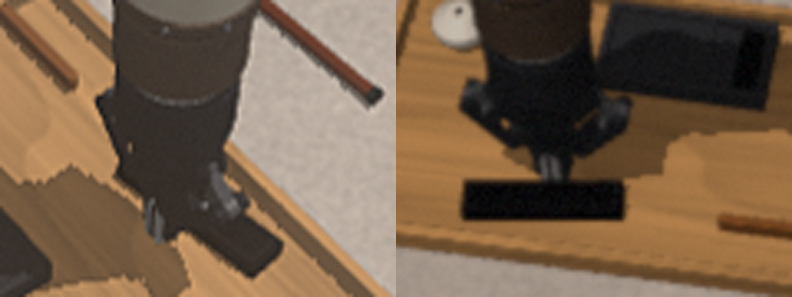

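{"fn": "arm_command", "kwargs": {"commands": [-0.005,0,0.0005,0,-0.005,0,0.0,0,-0.004,0,0.0,0,-0.003,0,0,0,-0.002,0,0,0]}}

```text
clock: 10.15
position: [594.9, -77.7, -25.4]
ee_rot: [0.025, 1.0, 0.0, 0.009]
contact_force: [-1.5, 0.2, 0.2]
gripper_width: 0.5
```

```bash
python3 - <<'E'
from h import *
st((76.5,-35.5,-26))
o=[]
for n,(x,y) in [("side",(320,215)),("scene",(210,195))]:
    im=arm.get_image(n);o.append(cv2.resize(im[y:y+90,x:x+120,::-1],None,fx=3.3,fy=3.3,interpolation=cv2.INTER_CUBIC))
cv2.imwrite("pics/s10.png",np.hstack(o))
E
```

```text
t 10.15 tcp [594.9 -77.7 -25.4] tray [ 66.4 -34.7] F [-1.5  0.2  0.2] w 0.5
tool y vs ey deg -0.17 z [ 0.018 -0.    -1.   ]
tool delta m [-0.0101 -0.0008  0.0008]
```

View pics/s10.png

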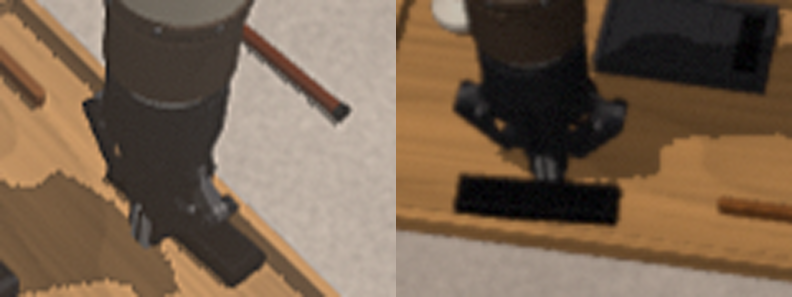

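{"fn": "arm_command", "kwargs": {"commands": [-0.003,0,0.0005,0,-0.003,0,0.0,0,-0.002,0,0.0,0,-0.002,0,0,0,0,0,0,0]}}

```text
clock: 10.75
position: [602.4, -78.1, -25.4]
ee_rot: [0.026, 1.0, 0.0, 0.006]
contact_force: [-1.4, 0.0, 0.8]
gripper_width: 0.1
```

```bash
python3 - <<'E'
from h import *
st((76.5,-35.5,-26))
o=[]
for n,(x,y) in [("side",(320,215)),("scene",(210,195))]:
    im=arm.get_image(n);o.append(cv2.resize(im[y:y+90,x:x+120,::-1],None,fx=3.3,fy=3.3,interpolation=cv2.INTER_CUBIC))
cv2.imwrite("pics/s11.png",np.hstack(o))
E
```

```text
t 10.75 tcp [602.4 -78.1 -25.4] tray [ 73.9 -34.8] F [-1.4  0.   0.8] w 0.1
tool y vs ey deg -0.15 z [ 0.012 -0.    -1.   ]
tool delta m [-0.0026 -0.0007  0.0006]
```

View pics/s11.png

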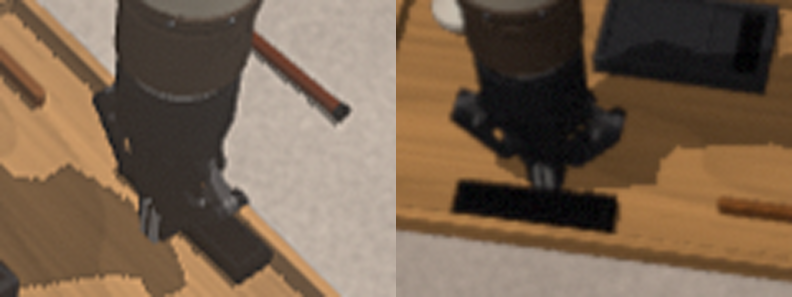

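{"fn": "arm_command", "kwargs": {"commands": [-0.002,0,0.0005,0,-0.002,0,0.0,0,-0.0015,0,0.0,0,-0.001,0,0,0,0,0,0,0]}}

```text
clock: 11.35
position: [605.7, -78.3, -25.5]
ee_rot: [0.026, 1.0, -0.0, 0.002]
contact_force: [-1.2, 0.5, 1.5]
gripper_width: -0.1
```

```bash
python3 - <<'E'
from h import *
st((76.5,-35.5,-26))
o=[]
for n,(x,y) in [("side",(320,215)),("scene",(210,195))]:
    im=arm.get_image(n);ci=arm.camera_info(n);q=overlay(im,ci,[SEG[0],((102.5-15,-180),(102.5-15,180),20,(0,255,255))]);o.append(cv2.resize(q[y:y+90,x:x+120],None,fx=3.3,fy=3.3,interpolation=cv2.INTER_CUBIC))
cv2.imwrite("pics/s12.png",np.hstack(o))
E
```

```text
t 11.35 tcp [605.7 -78.3 -25.5] tray [ 77.3 -34.8] F [-1.2  0.5  1.5] w -0.1
tool y vs ey deg -0.12 z [ 0.005 -0.    -1.   ]
tool delta m [ 0.0008 -0.0007  0.0005]
```

View pics/s12.png

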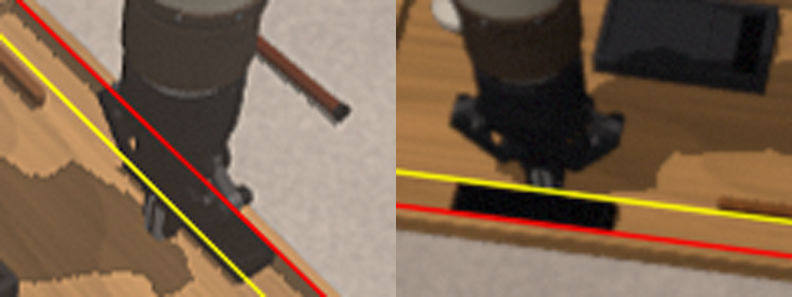

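{"fn": "arm_command", "kwargs": {"commands": [-0.002,0,0.0005,0,-0.002,0,0.0,0,-0.002,0,0.0,0,-0.001,0,0,0,0,0,0,0]}}

```text
clock: 11.95
position: [605.1, -78.4, -25.5]
ee_rot: [0.027, 1.0, -0.0, -0.006]
contact_force: [-1.1, 0.6, 1.7]
gripper_width: -0.4
```

```bash
cat > v.py <<'E'
from h import *
import sys
st((76.5,-35.5,-26))
o=[]
ov=[SEG[0],((102.5-15,-180),(102.5-15,180),20,(0,255,255))] if len(sys.argv)>2 else []
for n,(x,y) in [("side",(320,200)),("scene",(220,195))]:
    im=arm.get_image(n);ci=arm.camera_info(n);q=overlay(im,ci,ov);o.append(cv2.resize(q[y:y+90,x:x+120],None,fx=3.3,fy=3.3,interpolation=cv2.INTER_CUBIC))
cv2.imwrite(f"pics/{sys.argv[1]}.png",np.hstack(o))
E
python3 v.py s13 1
```

```text
t 11.95 tcp [605.1 -78.4 -25.5] tray [ 76.6 -34.9] F [-1.1  0.6  1.7] w -0.4
tool y vs ey deg -0.05 z [-0.011 -0.    -1.   ]
tool delta m [ 0.0001 -0.0006  0.0005]
```

View pics/s13.png

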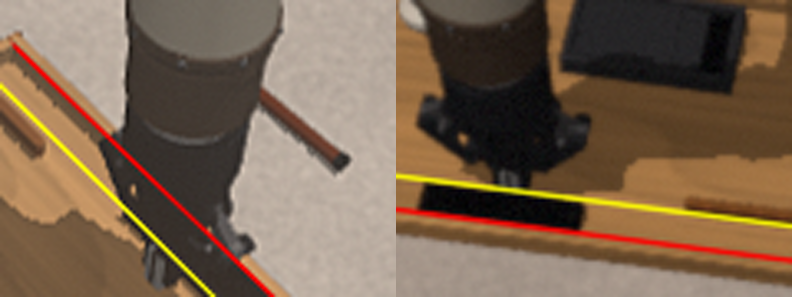

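{"fn": "arm_command", "kwargs": {"commands": [0.01,0,0,0,0.01,0,-0.01,0,0.01,0,-0.03,0,0.01,0,-0.03,0,0.02,0,-0.03,0]}}

```text
clock: 12.55
position: [543.4, -75.6, 74.2]
ee_rot: [0.027, 1.0, -0.001, -0.007]
contact_force: [0.0, 1.5, 0.4]
gripper_width: 0.4
```

{"fn": "arm_command", "kwargs": {"commands": [0.02,-0.02,-0.02,0,0.02,-0.02,-0.01,0,0,-0.02,0,0,0,0,0,0,0,0,0,0]}}

```text
clock: 13.05
position: [499.7, -134.6, 115.4]
ee_rot: [0.025, 1.0, -0.001, 0.003]
contact_force: [0.0, -0.5, 0.2]
gripper_width: 0.1
```

```bash
cat > m.py <<'E'
from h import *
import sys
st()
im=arm.get_image("wrist");ci=arm.camera_info("wrist")
r=arm.regions_of("wrist","stick_center")
q=overlay(im,ci,SEG)
if r:
    m=r[0]["mask"].astype(np.uint8);print(r[0]["confidence"],m.sum())
    cnt=max(cv2.findContours(m,0,1)[0],key=cv2.contourArea)[:,0]
    P=proj(ci,cnt,20);T=np.array([w2t(p) for p in P])
    rc=cv2.minAreaRect(T.astype(np.float32));print(rc,cv2.boxPoints(rc).round(1).tolist())
    cv2.drawContours(q,[cnt[:,None]],-1,(255,0,255),1)
cv2.imwrite(f"pics/{sys.argv[1]}.png",q)
E
python3 m.py w5
```

```text
t 13.05 tcp [ 499.7 -134.6  115.4] tray [-25.6 -96.7] F [ 0.  -0.5  0.2] w 0.1
tool y vs ey deg -0.18 z [ 0.007 -0.002 -1.   ]
0.62 271
((112.3742904663086, 6.627112865447998), (9.358009338378906, 15.243556022644043), 0.23309549689292908) [[107.69999694824219, 14.199999809265137], [107.69999694824219, -1.0], [117.0999984741211, -1.0], [117.0, 14.300000190734863]]
```

View pics/w5.png

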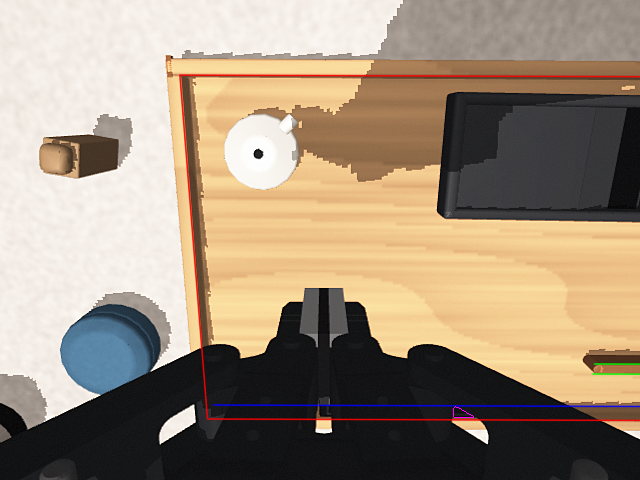

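```bash
cat > e.py <<'E'
from h import *
import sys
for n in ("side","scene"):
    im=arm.get_image(n);ci=arm.camera_info(n)
    r=arm.regions_of(n,"stick_center")
    if r:
        m=r[0]["mask"].astype(np.uint8)
        cnt=max(cv2.findContours(m,0,1)[0],key=cv2.contourArea)[:,0]
        T=np.array([w2t(p) for p in proj(ci,cnt,20)])
        rc=cv2.minAreaRect(T.astype(np.float32));print(n,r[0]["confidence"],m.sum(),np.round(cv2.boxPoints(rc),1).tolist())
    q=overlay(im,ci,SEG[:1]+SEG[5:]); x,y=(300,190) if n=="side" else (210,190)
    cv2.imwrite(f"pics/{sys.argv[1]}_{n}.png",cv2.resize(q[y:y+110,x:x+146],None,fx=5,fy=5,interpolation=cv2.INTER_CUBIC))
E
python3 e.py e1
```

```text
side 0.96 367 [[77.80000305175781, -48.900001525878906], [79.30000305175781, -106.80000305175781], [117.80000305175781, -105.69999694824219], [116.19999694824219, -47.79999923706055]]
scene 0.72 460 [[88.19999694824219, -100.5], [116.30000305175781, -100.5999984741211], [116.80000305175781, 19.799999237060547], [88.80000305175781, 19.899999618530273]]
```

View pics/e1_side.png

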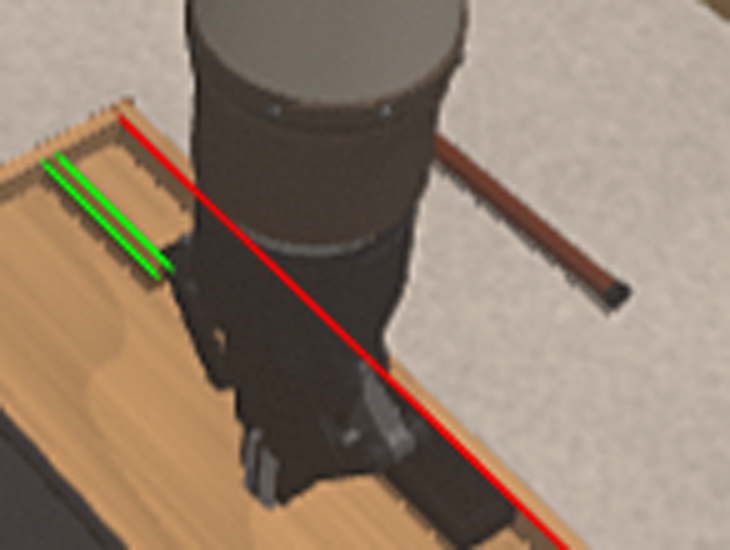

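View pics/e1_scene.png

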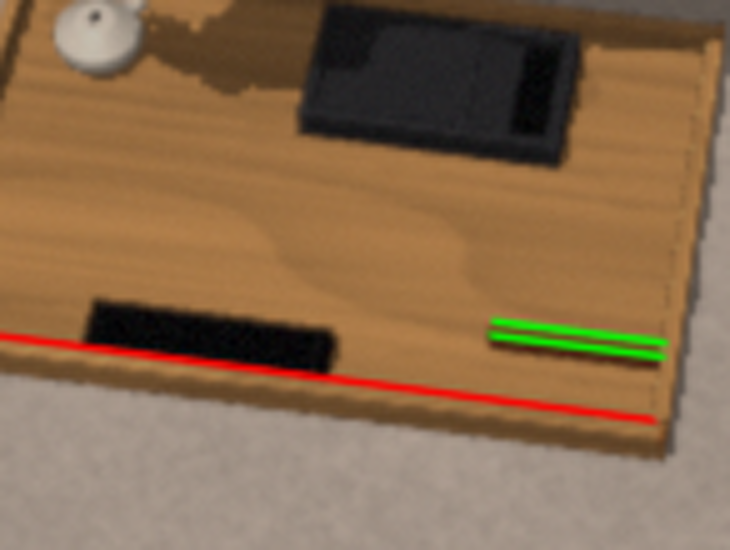

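{"fn": "arm_command", "kwargs": {"commands": [-0.03,-0.008,0.005,0,-0.03,-0.008,0.01,0,-0.03,-0.008,0.015,0,-0.025,-0.008,0.015,0,0,0,0,0]}}

```text
clock: 13.85
position: [617.8, -170.4, 66.4]
ee_rot: [0.022, 1.0, -0.001, 0.001]
contact_force: [-0.8, 0.0, -1.2]
gripper_width: 0.2
```

```bash
python3 - <<'E'
from h import *
st((100,-130,-24))
E
```

```text
t 13.85 tcp [ 617.8 -170.4   66.4] tray [  94.3 -126.1] F [-0.8  0.  -1.2] w 0.2
tool y vs ey deg -0.52 z [ 0.003 -0.001 -1.   ]
tool delta m [-0.0054 -0.0039  0.0904]
```

{"fn": "arm_command", "kwargs": {"commands": [-0.005,-0.003,0.025,0.5,0,-0.001,0.025,0,0,0,0.02,0,0,0,0.006,0,0,0,0,0]}}

```text
clock: 14.35
position: [623.0, -173.0, -12.9]
ee_rot: [0.026, 1.0, -0.001, 0.0]
contact_force: [-0.3, 0.3, 0.1]
gripper_width: 0.3
```

```bash
sed -i 's/(76.5,-35.5,-26)/(100,-130,-25)/' v.py; sed -i 's/(320,200)/(350,240)/;s/(220,195)/(190,180)/' v.py; python3 v.py s14 1
```

```text
t 14.35 tcp [ 623.  -173.   -12.9] tray [  99.7 -128.5] F [-0.3  0.3  0.1] w 0.3
tool y vs ey deg -0.13 z [ 0.001 -0.002 -1.   ]
tool delta m [-0.0003 -0.0015  0.0121]
```

View pics/s14.png

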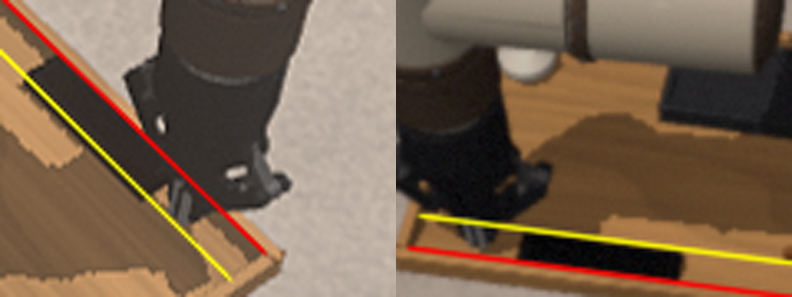

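{"fn": "arm_command", "kwargs": {"commands": [0,0,0.005,0,0,0,0.004,0,0,0,0.002,0,0,0,0.0,0,0,0,0,0]}}

```text
clock: 14.95
position: [626.5, -173.2, -19.2]
ee_rot: [0.025, 1.0, -0.001, 0.005]
contact_force: [0.2, 0.0, 1.1]
gripper_width: -0.1
```

```bash
python3 v.py s15
```

```text
t 14.95 tcp [ 626.5 -173.2  -19.2] tray [ 103.2 -128.4] F [0.2 0.  1.1] w -0.1
tool y vs ey deg -0.18 z [ 0.01  -0.003 -1.   ]
tool delta m [ 0.0032 -0.0016  0.0058]
```

View pics/s15.png

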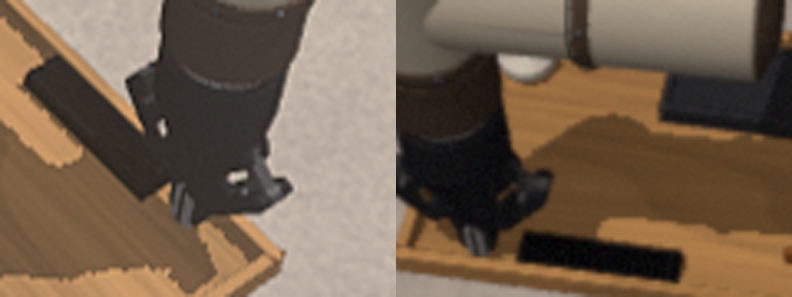

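```bash
python3 - <<'E'
from h import *
st((100,-128,-24))
o=[]
for n,(x,y) in [("side",(375,265)),("scene",(190,220))]:
    im=arm.get_image(n);ci=arm.camera_info(n);q=im[:,:,::-1];o.append(cv2.resize(q[y:y+60,x:x+60],None,fx=6.6,fy=6.6,interpolation=cv2.INTER_CUBIC))
cv2.imwrite("pics/s16.png",np.hstack(o))
im=arm.get_image("wrist");cv2.imwrite("pics/w6.png",im[:,:,::-1])
E
```

```text
t 15.05 tcp [ 626.5 -173.2  -19.2] tray [ 103.1 -128.4] F [-0.1 -1.6 -1. ] w -0.2
tool y vs ey deg -0.17 z [ 0.01  -0.003 -1.   ]
tool delta m [0.0032 0.0004 0.0048]
```

View pics/s16.png

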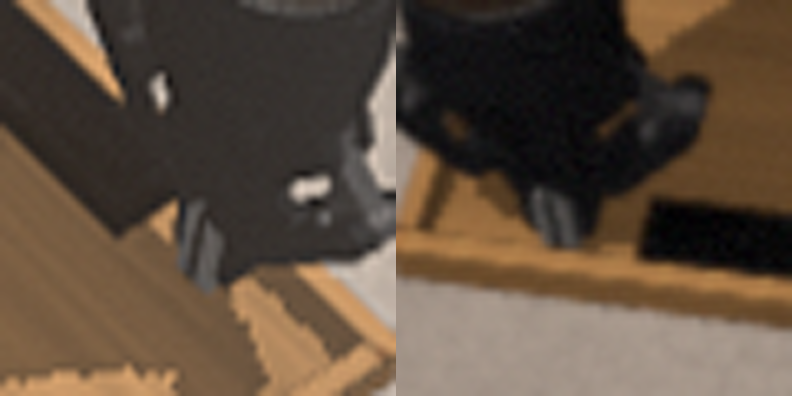

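View pics/w6.png

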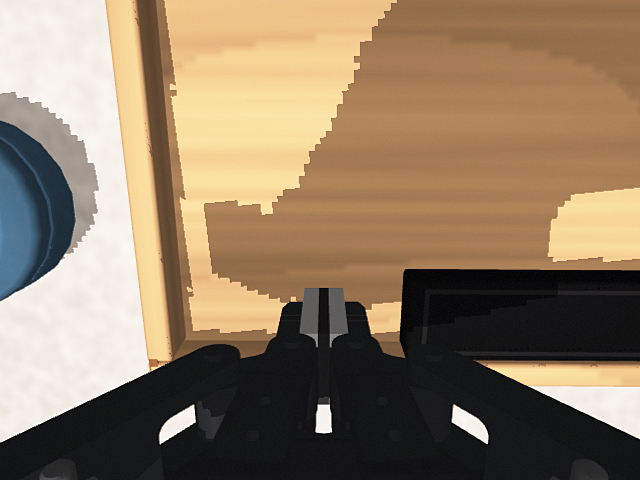

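{"fn": "arm_command", "kwargs": {"commands": [0.0045,0,0.002,0,0,0,0.002,0,0,0,0.002,0,0,0,0.0,0,0,0,0,0]}}

```text
clock: 15.7
position: [621.7, -172.9, -25.5]
ee_rot: [0.025, 1.0, -0.001, 0.005]
contact_force: [-1.9, 0.2, 1.4]
gripper_width: -0.0
```

```bash
python3 - <<'E'
from h import *
st((100,-115,-25))
E
```

```text
t 15.70 tcp [ 621.7 -172.9  -25.5] tray [  98.3 -128.4] F [-1.9  0.2  1.4] w -0.0
tool y vs ey deg -0.18 z [ 0.011 -0.003 -1.   ]
tool delta m [-0.0017  0.0134 -0.0005]
```

{"fn": "arm_command", "kwargs": {"commands": [0,0.005,0.0,0,0,0.005,0,0,0,0.005,0,0,0,0.005,0.0,0,0,0.005,0,0]}}

```text
clock: 16.2
position: [623.3, -146.8, -25.4]
ee_rot: [0.026, 1.0, -0.001, 0.006]
contact_force: [-0.5, -1.6, 0.2]
gripper_width: -0.0
```

```bash
sed -i 's/(100,-130,-25)/(100,50,-25)/' v.py;  python3 v.py s17
```

```text
t 16.20 tcp [ 623.3 -146.8  -25.4] tray [  98.5 -102.2] F [-0.5 -1.6  0.2] w -0.0
tool y vs ey deg -0.16 z [ 0.011 -0.003 -1.   ]
tool delta m [-0.0019  0.1522 -0.0008]
```

View pics/s17.png

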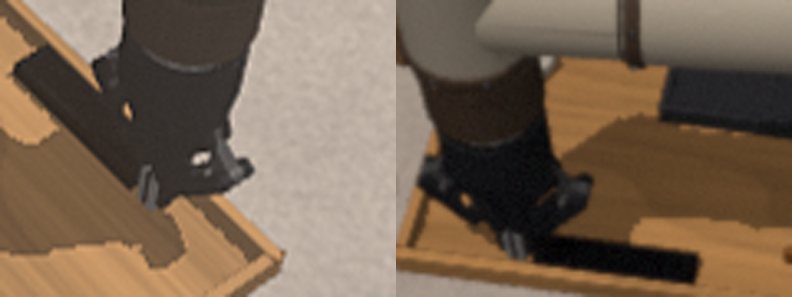

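{"fn": "arm_command", "kwargs": {"commands": [-0.0003,0.006,0.0,0,-0.0003,0.006,0,0,-0.0003,0.006,0,0,-0.0003,0.006,0.0,0,-0.0003,0.006,0,0]}}

```text
clock: 16.8
position: [625.0, -115.6, -25.5]
ee_rot: [0.026, 1.0, -0.002, 0.004]
contact_force: [-1.4, -2.8, 2.6]
gripper_width: -0.3
```

```bash
sed -i 's/(350,240)/(330,210)/;s/(190,180)/(220,180)/' v.py;  python3 v.py s18 1; sed -i 's/st()/pass/' m.py; python3 m.py w7
```

```text
t 16.80 tcp [ 625.  -115.6  -25.5] tray [ 98.6 -71. ] F [-1.4 -2.8  2.6] w -0.3
tool y vs ey deg -0.14 z [ 0.008 -0.004 -1.   ]
tool delta m [-0.0017  0.121  -0.0009]
0.82 21943Traceback (most recent call last):
  File "m.py", line 11, in <module>
    rc=cv2.minAreaRect(T.astype(np.float32));print(rc,cv2.boxPoints(rc).round(1).tolipass)
                                                      ^^^^^^^^^^^^^^^^^^^^^^^^^^^^^^^^^^^
AttributeError: 'numpy.ndarray' object has no attribute 'tolipass'
```

View pics/s18.png

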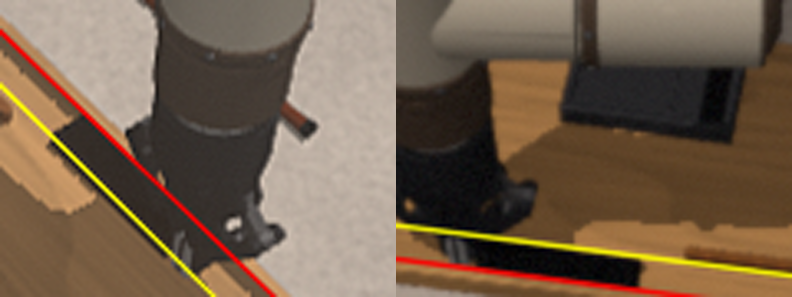

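{"fn": "arm_command", "kwargs": {"commands": [-0.0003,0.006,-0.0005,0,-0.0003,0.006,0,0,-0.0003,0.006,0,0,-0.0003,0.006,0.0,0,-0.0003,0.006,0,0]}}

```text
clock: 17.5
position: [627.9, -84.6, -25.5]
ee_rot: [0.026, 1.0, -0.002, 0.004]
contact_force: [-1.3, -2.3, 1.7]
gripper_width: -0.1
```

```bash
sed -i 's/(330,210)/(310,190)/;s/(220,180)/(240,180)/' v.py;  python3 v.py s19 1
```

```text
t 17.50 tcp [627.9 -84.6 -25.5] tray [ 99.7 -39.9] F [-1.3 -2.3  1.7] w -0.1
tool y vs ey deg -0.08 z [ 0.007 -0.004 -1.   ]
tool delta m [-0.0004  0.0899 -0.0008]
```

View pics/s19.png

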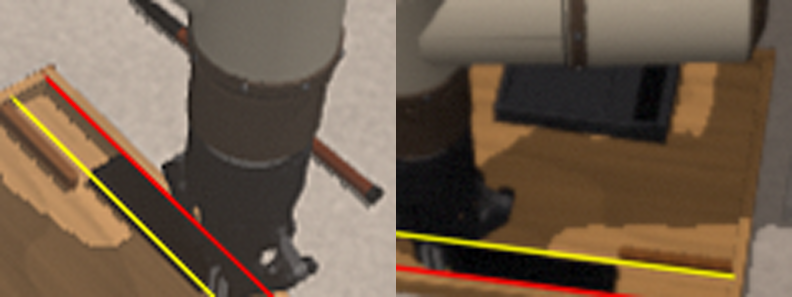

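{"fn": "arm_command", "kwargs": {"commands": [-0.0001,0.006,-0.0005,0,-0.0001,0.006,0,0,-0.0001,0.006,0,0,-0.0001,0.006,0.0,0,-0.0001,0.006,0,0]}}

```text
clock: 18.1
position: [630.5, -51.9, -25.1]
ee_rot: [0.026, 1.0, -0.002, 0.004]
contact_force: [-0.1, -1.3, 2.3]
gripper_width: -0.0
```

```bash
sed -i 's/(310,190)/(300,180)/;s/(240,180)/(250,190)/' v.py;  python3 v.py s20 1
```

```text
t 18.10 tcp [630.5 -51.9 -25.1] tray [100.6  -7.1] F [-0.1 -1.3  2.3] w -0.0
tool y vs ey deg -0.08 z [ 0.008 -0.004 -1.   ]
tool delta m [ 0.0005  0.0571 -0.0003]
```

View pics/s20.png

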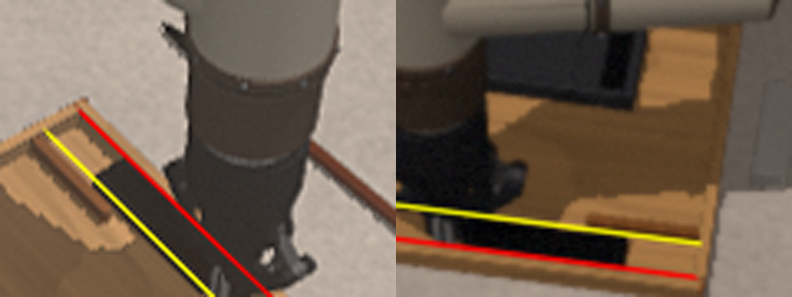

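{"fn": "arm_command", "kwargs": {"commands": [0.0002,0.006,-0.0002,0,0.0001,0.006,0,0,0,0.006,0,0,0,0.006,0.0,0,0,0.006,0,0]}}

```text
clock: 18.7
position: [632.9, -19.0, -25.1]
ee_rot: [0.026, 1.0, -0.001, 0.005]
contact_force: [0.2, -1.0, 0.6]
gripper_width: 0.4
```

{"fn": "arm_command", "kwargs": {"commands": [0,0.005,0,0,0,0.003,0,0,0,0.003,0,0,0,0.002,0.0,0,0,0,0,0]}}

```text
clock: 19.2
position: [633.8, -3.7, -25.1]
ee_rot: [0.026, 1.0, -0.001, 0.005]
contact_force: [-0.8, 0.0, 0.6]
gripper_width: -0.2
```

```bash
sed -i 's/(300,180)/(290,170)/;s/(250,190)/(260,190)/' v.py;  python3 v.py s21 1
```

```text
t 19.20 tcp [633.8  -3.7 -25.1] tray [101.3  41.2] F [-0.8  0.   0.6] w -0.2
tool y vs ey deg -0.15 z [ 0.011 -0.002 -1.   ]
tool delta m [ 0.0013  0.0088 -0.0001]
```

View pics/s21.png

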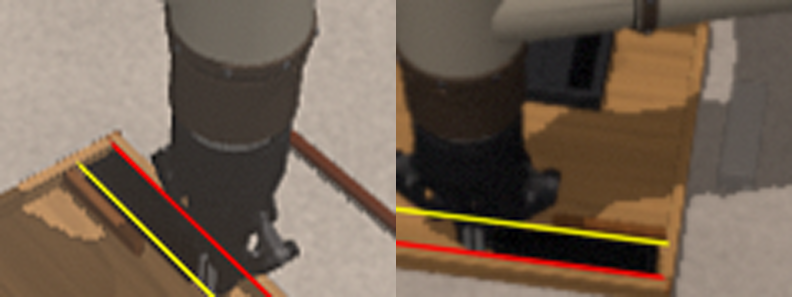

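{"fn": "arm_command", "kwargs": {"commands": [0.0003,0.002,0,0,0,0.002,0,0,0,0.002,0,0,0,0.002,0.0,0,0,0,0,0]}}

```text
clock: 19.8
position: [632.8, 0.0, -25.1]
ee_rot: [0.026, 1.0, -0.003, 0.004]
contact_force: [-0.1, -0.0, -0.9]
gripper_width: 0.3
```

{"fn": "arm_command", "kwargs": {"commands": [0.0002,0.002,0,0,0,0.002,0,0,0,0.002,0,0,0,0.001,0.0,0,0,0,0,0]}}

```text
clock: 20.3
position: [631.0, -0.2, -25.1]
ee_rot: [0.027, 1.0, -0.008, 0.001]
contact_force: [-0.3, -0.5, 0.2]
gripper_width: -0.1
```

```bash
  python3 v.py s22 1
```

```text
t 20.30 tcp [ 6.31e+02 -2.00e-01 -2.51e+01] tray [98.3 44.6] F [-0.3 -0.5  0.2] w -0.1
tool y vs ey deg 0.06 z [ 0.001 -0.015 -1.   ]
tool delta m [-0.0017  0.0054 -0.0001]
```

View pics/s22.png

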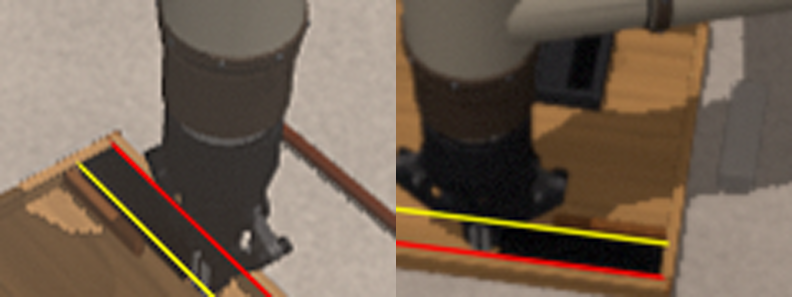

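{"fn": "arm_command", "kwargs": {"commands": [0,-0.006,0,0,0,-0.01,0,0,0,-0.005,-0.01,0,0.01,0,-0.03,0,0.03,0,-0.04,0]}}

```text
clock: 20.9
position: [588.4, -18.6, 52.1]
ee_rot: [0.028, 1.0, -0.008, -0.004]
contact_force: [0.1, 0.5, 0.8]
gripper_width: 0.2
```

{"fn": "arm_command", "kwargs": {"commands": [0.04,-0.03,-0.03,0,0.04,-0.03,-0.03,0,0.04,-0.03,-0.02,0,0.02,-0.03,0,0,0,0,0,0]}}

```text
clock: 21.4
position: [455.1, -122.0, 135.7]
ee_rot: [0.026, 1.0, -0.007, 0.005]
contact_force: [0.2, -0.4, -0.9]
gripper_width: 0.1
```

```bash
sed -i 's/tolipass/tolist/' m.py; python3 e.py e2; python3 m.py w9
```

```text
scene 0.87 527 [[86.0, 59.599998474121094], [118.4000015258789, 59.0], [120.5, 177.0], [88.0999984741211, 177.60000610351562]]
0.68 913
((84.60758972167969, 144.0738525390625), (56.64812469482422, 21.214841842651367), 64.21136474609375) <built-in method tolist of numpy.ndarray object at 0x7f0bba8e0ed0>
```

View pics/e2_side.png

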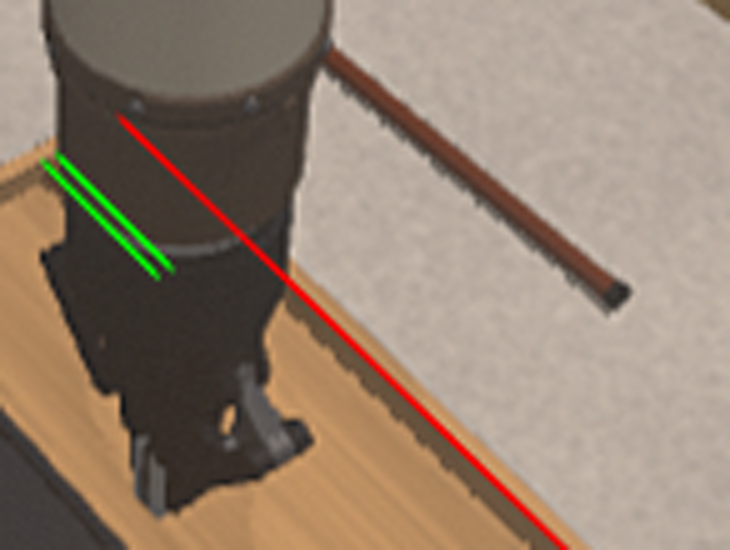

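View pics/e2_scene.png

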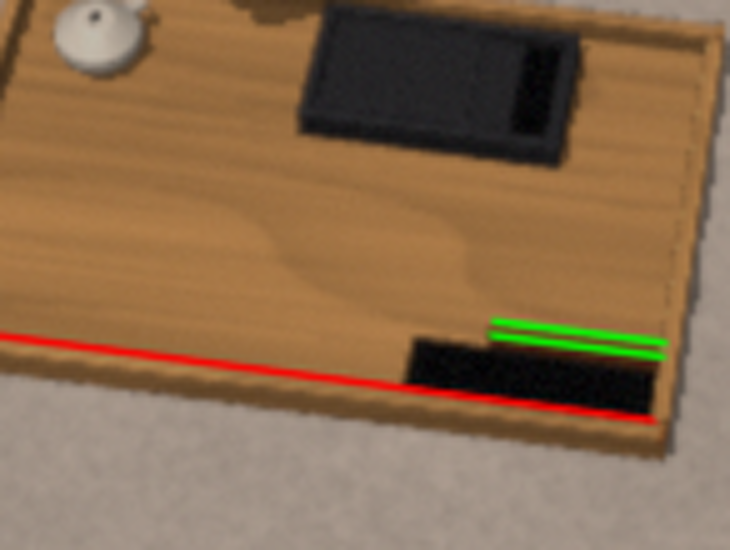

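View pics/w9.png

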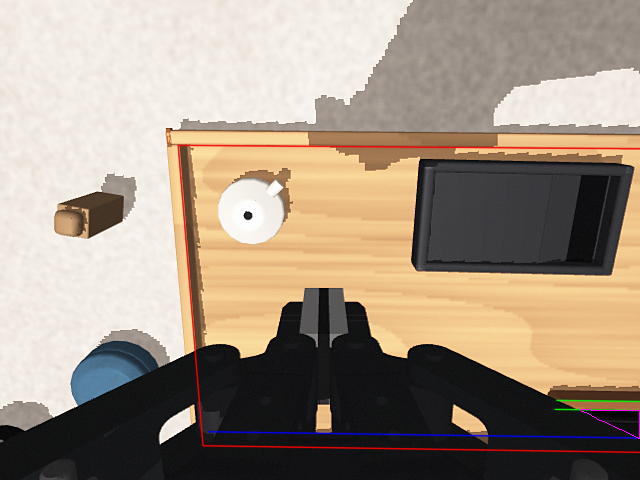

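{"fn": "arm_command", "kwargs": {"commands": [-0.03,0.03,-0.04,0,-0.04,0.03,-0.04,0,-0.04,0.03,-0.02,0,-0.04,0.03,-0.01,0,0,0,0,-8]}}

```text
clock: 22.2
position: [602.4, -10.0, 227.5]
ee_rot: [-0.049, 0.999, -0.007, -0.003]
contact_force: [-0.9, -0.2, -0.4]
gripper_width: 0.4
```

{"fn": "arm_command", "kwargs": {"commands": [0,0,0,-8.5,0,0,0,-8.5,0,0,0,-8.5,0,0,0,-8.5,0,0,0,-8.5]}}

```text
clock: 22.7
position: [606.5, -2.9, 220.8]
ee_rot: [-0.412, 0.911, -0.005, -0.01]
contact_force: [-1.3, -0.1, 0.3]
gripper_width: -0.1
```

{"fn": "arm_command", "kwargs": {"commands": [0,0,0,-8.5,0,0,0,-8.5,0,0,0,-8.5,0,0,0,-8.5,0,0,0,0]}}

```text
clock: 23.2
position: [608.4, 2.1, 214.6]
ee_rot: [-0.663, 0.749, 0.0, -0.015]
contact_force: [-0.3, 0.6, -0.1]
gripper_width: -0.1
```

```bash
python3 - <<'E'
from h import *
st()
im=arm.get_image("wrist");ci=arm.camera_info("wrist")
cv2.imwrite("pics/w10.png",im[:,:,::-1])
for s in arm.regions_of("wrist","stick_center")[:1]:
    cnt=max(cv2.findContours(s["mask"].astype(np.uint8),0,1)[0],key=cv2.contourArea)[:,0]
    T=np.array([w2t(p) for p in proj(ci,cnt,20)]);rc=cv2.minAreaRect(T.astype(np.float32));print(rc)
E
```

```text
t 23.20 tcp [608.4   2.1 214.6] tray [75.6 45.6] F [-0.3  0.6 -0.1] w -0.1
tool y vs ey deg -86.13 z [-0.023 -0.019 -1.   ]
((101.22911834716797, 98.74493408203125), (83.64042663574219, 31.02770233154297), 88.31834411621094)
```

View pics/w10.png

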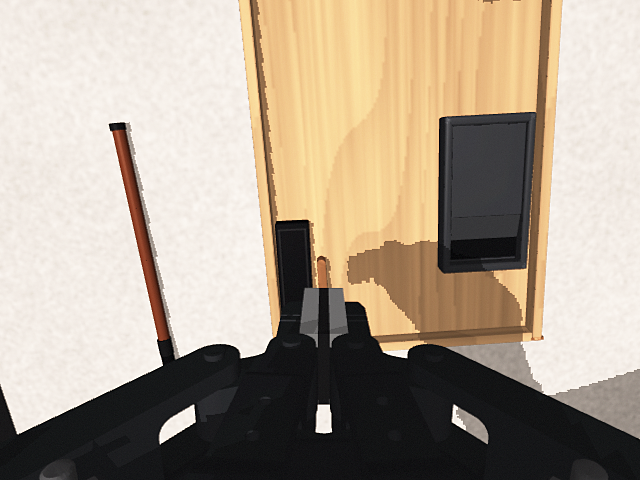

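{"fn": "arm_command", "kwargs": {"commands": [-0.035,0,0,0,-0.035,0,0,0,-0.02,0,0,0,0,0,0,0,0,0,0,0]}}

```text
clock: 23.8
position: [620.6, 94.6, 211.0]
ee_rot: [-0.657, 0.754, 0.001, -0.016]
contact_force: [0.2, -0.9, -0.8]
gripper_width: 0.2
```

```bash
python3 - <<'E'
from h import *
st()
im=arm.get_image("wrist");ci=arm.camera_info("wrist")
q=overlay(im,ci,SEG[:2])
for s in arm.regions_of("wrist","stick_center")[:1]:
    cnt=max(cv2.findContours(s["mask"].astype(np.uint8),0,1)[0],key=cv2.contourArea)[:,0]
    T=np.array([w2t(p) for p in proj(ci,cnt,20)]);rc=cv2.minAreaRect(T.astype(np.float32));print(rc,cv2.boxPoints(rc).round(1))
cv2.imwrite("pics/w11.png",cv2.resize(q[60:320,220:560],None,fx=2.3,fy=2.3))
E
```

```text
t 23.80 tcp [620.6  94.6 211. ] tray [ 82.7 138.7] F [ 0.2 -0.9 -0.8] w 0.2
tool y vs ey deg -85.22 z [-0.025 -0.02  -0.999]
((101.16199493408203, 119.56941986083984), (120.406005859375, 31.120615005493164), 88.4588851928711) [[ 84.   59.8]
 [115.1  59. ]
 [118.3 179.3]
 [ 87.2 180.2]]
```

View pics/w11.png

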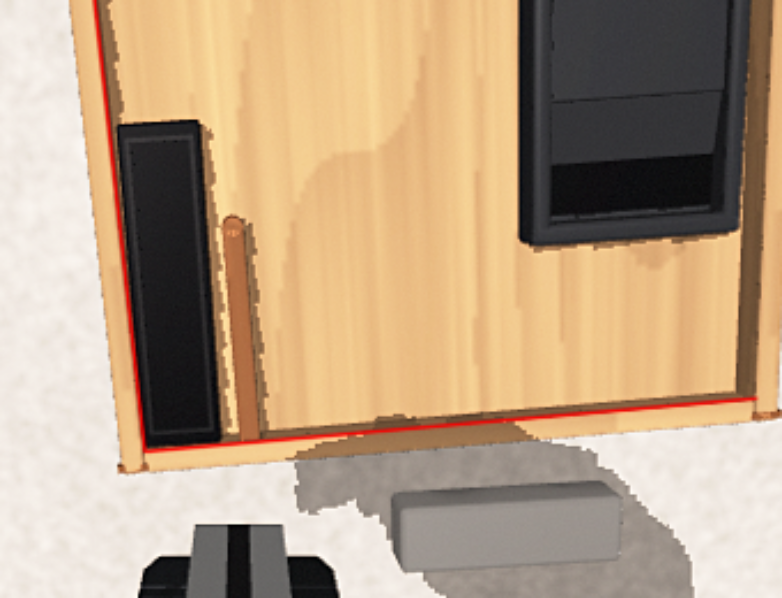

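{"fn": "arm_command", "kwargs": {"commands": [0,0,0,8.5,0,0,0,8.5,0,0,0,8.5,0,0,0,8.5,0,0,0,8.5]}}

```text
clock: 24.4
position: [620.0, 88.4, 211.9]
ee_rot: [-0.332, 0.943, -0.005, -0.015]
contact_force: [-0.7, 0.5, 0.2]
gripper_width: 0.1
```

{"fn": "arm_command", "kwargs": {"commands": [0,0,0,8.5,0,0,0,8.5,0,0,0,8.5,0,0,0,8.5,0,0,0,8.5]}}

```text
clock: 24.9
position: [619.6, 82.0, 213.0]
ee_rot: [0.037, 0.999, -0.011, -0.012]
contact_force: [0.4, 0.7, 0.4]
gripper_width: 0.1
```

```bash
python3 - <<'E'
from h import *
st((50,60,60))
E
```

```text
t 24.90 tcp [619.6  82.  213. ] tray [ 82.4 126.1] F [0.4 0.7 0.4] w 0.1
tool y vs ey deg 1.11 z [-0.024 -0.02  -0.999]
tool delta m [ 0.0276 -0.0633  0.1551]
```

{"fn": "arm_command", "kwargs": {"commands": [0.012,-0.02,0.02,-1,0.012,-0.02,0.03,0,0.005,-0.02,0.04,0,0,-0.004,0.04,0,0,0,0.02,0]}}

```text
clock: 25.4
position: [585.6, 10.5, 67.0]
ee_rot: [0.034, 0.999, -0.009, -0.005]
contact_force: [-0.8, -0.7, 0.3]
gripper_width: -0.1
```

```bash
python3 - <<'E'
from h import *
st((50,60,-25))
E
```

```text
t 25.40 tcp [585.6  10.5  67. ] tray [52.4 52.8] F [-0.8 -0.7  0.3] w -0.1
tool y vs ey deg 0.78 z [-0.01  -0.017 -1.   ]
tool delta m [0.0017 0.0088 0.0919]
```

{"fn": "arm_command", "kwargs": {"commands": [0.002,0.008,0.025,-0.8,0.002,0.007,0.025,0,0.001,0,0.02,0,0,0,0.01,0,0,0,0.0,0]}}

```text
clock: 25.9
position: [578.2, 18.0, -17.7]
ee_rot: [0.032, 0.999, -0.01, -0.007]
contact_force: [0.5, 0.1, 0.4]
gripper_width: -0.2
```

```bash
python3 - <<'E'
from h import *
st((50,68,-25))
E
```

```text
t 25.90 tcp [578.2  18.  -17.7] tray [44.6 59.9] F [0.5 0.1 0.4] w -0.2
tool y vs ey deg 0.6 z [-0.014 -0.019 -1.   ]
tool delta m [-0.0054  0.0083  0.0071]
```

{"fn": "arm_command", "kwargs": {"commands": [0,0.004,0.003,-0.5,0,0.003,0.003,0,0,0.001,0.001,0,0,0,0,0,0,0,0.0,0]}}

```text
clock: 26.4
position: [582.0, 26.6, -21.4]
ee_rot: [0.028, 1.0, -0.009, -0.003]
contact_force: [0.3, -0.1, -0.7]
gripper_width: -0.1
```

```bash
sed -i 's/(290,170)/(270,180)/' v.py; python3 v.py s30
```

```text
t 26.40 tcp [582.   26.6 -21.4] tray [47.9 68.6] F [ 0.3 -0.1 -0.7] w -0.1
tool y vs ey deg 0.1 z [-0.007 -0.017 -1.   ]
tool delta m [-0.0522 -0.0185  0.0036]
```

View pics/s30.png

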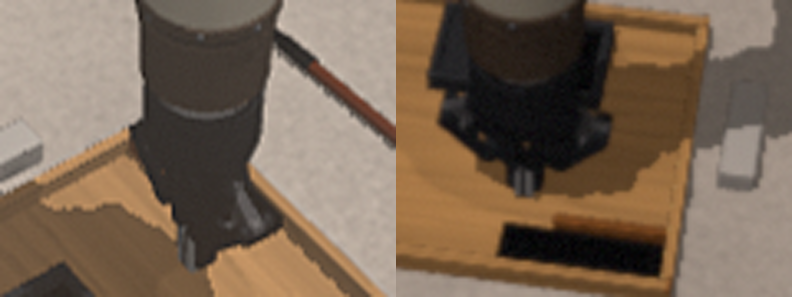

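{"fn": "arm_command", "kwargs": {"commands": [-0.006,-0.001,0.002,0,-0.006,0,0.001,0,-0.006,0,0,0,-0.004,0,0,0,0,0,0.0,0]}}

```text
clock: 27.0
position: [606.5, 23.9, -24.7]
ee_rot: [0.028, 1.0, -0.009, -0.003]
contact_force: [-0.6, -0.3, -0.4]
gripper_width: -0.0
```

{"fn": "arm_command", "kwargs": {"commands": [-0.002,0,0,0,-0.001,0,0,0,-0.001,0,0,0,-0.001,0,0,0,0,0,0.0,0]}}

```text
clock: 27.5
position: [610.9, 23.3, -25.0]
ee_rot: [0.028, 1.0, -0.009, -0.004]
contact_force: [-0.4, -0.3, 0.4]
gripper_width: -0.2
```

```bash
python3 v.py s31
```

```text
t 27.50 tcp [610.9  23.3 -25. ] tray [76.9 67. ] F [-0.4 -0.3  0.4] w -0.2
tool y vs ey deg 0.14 z [-0.008 -0.017 -1.   ]
tool delta m [-0.0231 -0.0169  0.0001]
```

View pics/s31.png

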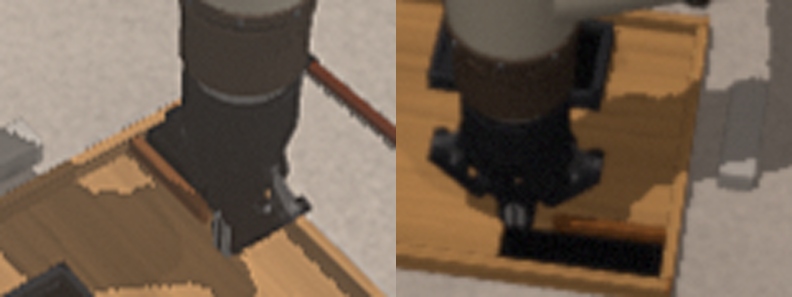

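{"fn": "arm_command", "kwargs": {"commands": [-0.001,0,0,0,-0.001,0,0,0,-0.001,0,0,0,-0.001,0,0,0,0,0,0.0,0]}}

```text
clock: 28.1
position: [610.7, 23.2, -25.1]
ee_rot: [0.028, 1.0, -0.009, -0.008]
contact_force: [-1.8, 1.0, 1.2]
gripper_width: 0.1
```

```bash
python3 -c "
from h import *
st()"
```

```text
t 28.10 tcp [610.7  23.2 -25.1] tray [76.7 66.9] F [-1.8  1.   1.2] w 0.1
tool y vs ey deg 0.15 z [-0.016 -0.018 -1.   ]
```

{"fn": "arm_command", "kwargs": {"commands": [0.006,0,0,0,0.015,0,-0.01,0,0.01,0,-0.04,0,0,0,-0.05,0,0,0.03,-0.05,-8.5]}}

```text
clock: 28.6
position: [580.5, 50.9, 114.8]
ee_rot: [-0.045, 0.999, -0.01, -0.012]
contact_force: [1.5, 0.7, -0.6]
gripper_width: 0.2
```

{"fn": "arm_command", "kwargs": {"commands": [0,0.03,-0.04,-8.5,0,0.03,-0.03,-8.5,0,0,-0.02,-8.5,0,0,0,-8.5,0,0,0,-8.5]}}

```text
clock: 29.1
position: [579.3, 118.0, 217.7]
ee_rot: [-0.41, 0.912, -0.007, -0.001]
contact_force: [0.2, -0.6, -0.1]
gripper_width: 0.0
```

{"fn": "arm_command", "kwargs": {"commands": [0,-0.015,0,-8.5,0,-0.015,0,-8.5,0,0,0,-8.5,0,0,0,-8.5,0,0,0,0]}}

```text
clock: 29.6
position: [607.3, 100.0, 219.8]
ee_rot: [-0.661, 0.75, -0.009, 0.003]
contact_force: [0.5, -0.4, -0.5]
gripper_width: 0.1
```

```bash
cat > f.py <<'E'
from h import *
import sys
st()
im=arm.get_image("wrist");ci=arm.camera_info("wrist")
q=overlay(im,ci,SEG[:2])
cv2.imwrite(f"pics/{sys.argv[1]}f.png",q)
for s in arm.regions_of("wrist","stick_center")[:1]:
    cnt=max(cv2.findContours(s["mask"].astype(np.uint8),0,1)[0],key=cv2.contourArea)[:,0]
    T=np.array([w2t(p) for p in proj(ci,cnt,20)]);rc=cv2.minAreaRect(T.astype(np.float32));print(rc,cv2.boxPoints(rc).round(1))
    x,y,w,h=cv2.boundingRect(cnt);y0=max(0,y-40);x0=max(0,x-60)
    c=im[y0:y+h+40,x0:x+w+100,::-1];f=min(590/c.shape[0],790/c.shape[1]);cv2.imwrite(f"pics/{sys.argv[1]}.png",cv2.resize(c,None,fx=f,fy=f,interpolation=cv2.INTER_CUBIC))
E
python3 f.py w12
```

```text
t 29.60 tcp [607.3 100.  219.8] tray [ 69.2 143.4] F [ 0.5 -0.4 -0.5] w 0.1
tool y vs ey deg -85.83 z [ 0.017 -0.009 -1.   ]
((101.73320770263672, 119.89569091796875), (119.64220428466797, 30.890209197998047), 89.97844696044922) [[ 86.3  60.1]
 [117.2  60.1]
 [117.2 179.7]
 [ 86.3 179.7]]
```

View pics/w12f.png

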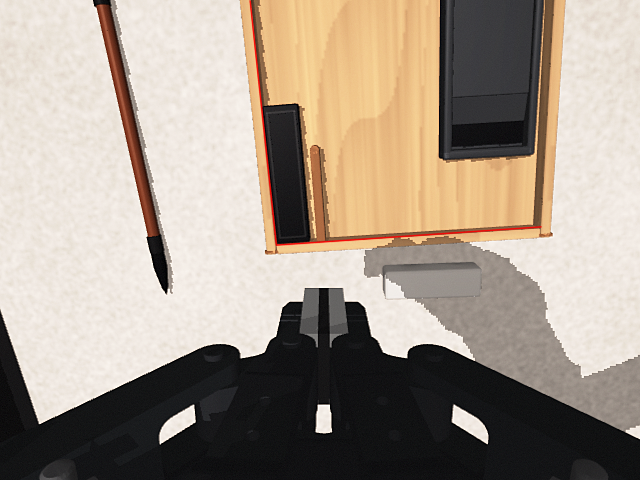

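View pics/w12.png

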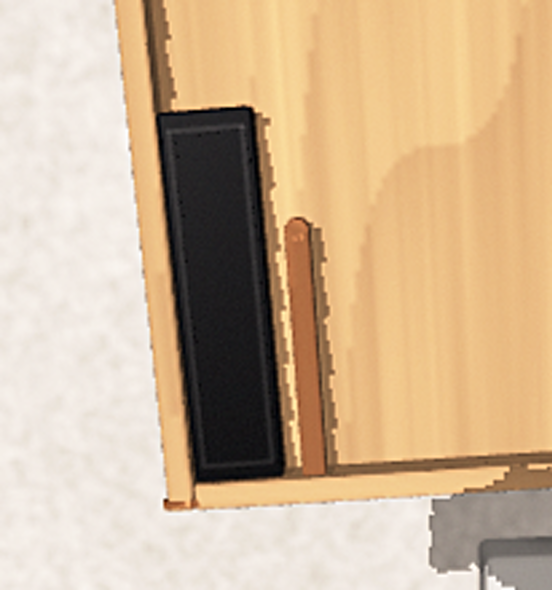

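Home and square: centre at (101.7, 119.9) against a target of (102.5, 120), angle about 0°, and both ends flush. The arm is clear of everything, so I'm handing it in.

```bash
python3 -c "
from h import *
print(arm.job_done());st()"
```

```text
the job is handed in; nothing more can be done
None
the job is handed in; nothing more can be done
```

The ink stick is home in the far left bay, lying flat against the far wall with its end at the left end wall. I handed the job in just after t = 29.6 s, with the gripper held clear above the tray.

**What I did:** With the fingers shut, I pushed the stick flat against the far wall while its front end was still about 75 mm short of the bay. I then pushed its right end along the wall into the bay until it stopped. That last push had swung the stick's outer end about 3 mm off the wall (1.5°), so I nudged it back flat from the near side.

**Last check (wrist camera):**

| | Measured | Target |
|---|---|---|
| Stick centre, tray x / y | 101.7 / 119.9 mm | 102.5 / 120 mm |
| Angle to the far wall | 0.0° | 0° |
| Ends, tray y | 60.1 and 179.7 mm | 60 and 180 mm |

The difference from target is within the camera calibration error. I saw no bystander moved in the pictures, but I measured only the stick.

**What failed or disagreed:**
- **Fingertip height:** the real fingertips end about 35 mm short of the reported TCP. My first two tries to push passed over the stick without moving it. I found this by comparing the three cameras, and then worked with the reported TCP at about z = -25 mm.
- **Force readings:** these stayed under about 3 N even when the stick was against a wall. I judged contact from the tool stopping and tilting, and confirmed it in the pictures.

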